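# Pack the chocks head to tail under the cantilever tray

### The arm

A 7-joint arm with a two-finger parallel gripper is mounted at the origin on the work surface; the furniture and walls round the work are solid. World frame = base frame: x ahead of the robot, y to its left, z up, the work surface at z = 0. Lengths are in m, angles in rad, forces in N, time in s.
With the tool pointing down it reaches from about 0.425 to 0.925 m from the base axis. Payload 6.8 kg.
Tool frame: the origin (TCP) lies midway between the tips of the shut fingers; the grasp point (between the pads) lies 19 mm behind it; z points along the fingers, x is the direction in which the jaws open and shut, and the axes are right-handed (so a half turn about z gives the same grasp; the last joint's range is limited). The gripper opens to 85 mm and grips with 20 to 120 N. Pads are 22 mm wide; open, the fingers measure 114 mm over their backs; the gripper's body (76 mm by 85 mm) begins 54 mm behind the grasp point. The pads swing forward as they close: fully open they stand 13 mm farther back than shut.
Start: joints at [1.026, 0.477, 0.022, 1.555, -0.011, 1.109, -0.083], TCP at [0.286, -0.612, 0.231] pointing down, gripper open.
Joint ranges: [-2.96, 2.96], [-0.34, 2.1], [-1.41, 1.46], [0.24, 2.44], [-1.37, 4.51], [0.17, 1.92], [-2.96, 2.96]. Speed limits (rad/s): [2.39, 2.39, 3.14, 3.14, 3.14, 3.14, 3.14].

### API

Orientations are given as a unit quaternion [w, x, y, z].
In Python, from station import bot, imaging, nets gives the robot as it stands. The module is installed in compiled form; this text tells all that it offers.
- The arm moves only by the tool apply_moves, never from a script. Its argument "moves" is text: rows parted by semicolons, each of 7 numbers parted by spaces: the gripper command: -1 is fully open, 1 is shut, values between are in proportion, then the shift along the tool's x, y, z normalised to -1 to 1, where 1 is 120 mm, then the turn, a rotation vector about the tool's x, y, z normalised to -1 to 1, where 1 is 4 degrees. In form: hand dx dy dz rx ry rz; .... A call has 1 to 12 rows; each row shifts and turns the commanded pose from where the row before left it, along the tool's axes as they then stand; what a row does not reach is not made up. A row lasts 1/12 s, in which the tool goes at most 41.7 mm and 7.16 degrees, less where a joint would pass 70% of its speed; a pose out of reach is approached as far as the arm can. A call with a number of a shift or a turn outside -1 to 1 is refused whole. A call with a gripper value outside its range is refused whole. The fingers move at their own pace and stop on an object; "force" is the grip in N (left out, the last holds). Time passes only in rows, so rows that do not move let the fingers close. It gives the time, the measured TCP pose, the force and the opening at its end, in the units of the state.
- bot.get_obs(): the state, without advancing time (a new reading comes with each control period).
- imaging.read_camera(name): name is "side" or "top"; returns a dict with "image" (400x640x3 uint8, red, green, blue), "fx", "fy", "cx", "cy" (pixels), "view" (4x4, takes a point from world to camera coordinates). Camera axes: x right, y down, z forward; pixel columns grow to the right and rows downward; lengths in m; the calibration is good to about 2 mm. A picture is of the moment at which its call begins. There is no depth.
- bot.hand_in(): hands the job in, once; it reports no verdict.
Trained networks look in a picture, given as the dict that the camera call returned (one of the last four; its "shot" number tells which), for a name from the list of things; names that differ only in an ending like _2 or _b are one class to them, and where a whole thing is asked for, a point or a joint stands for the part that bears it (a point fixed in the world has none). Each returns a list of dicts, best first, with "score" (0 to 1); they miss things now and then, are a little off and sometimes report something else, mostly with a low value. They report only what shows in the picture. A call takes as long as a camera call. They do not tell look-alikes from the thing itself.
- nets.spot_in(picture, name): "rect" ([left, top, right, bottom] in pixels, round what is visible of it).
- nets.outline_of(picture, name): "region" (400x640 bool, what is visible of it) and "rect" ([left, top, right, bottom] in pixels, round what is visible of it).
- nets.spot_point(picture, name): "location" ([column, row] in pixels: a listed point, or the origin of a listed thing).
The state is a dict: "t": time; "q": joint angles; "joint_vel": joint speeds; "joint_torque": joint torques, N m; "eef_pos": TCP position; "tool_rot": TCP orientation; "contact_force": force on the tool from outside, world axes, zero at the start; "torque": the same for the moment, N m; "gripper_width": opening from 0.0 (shut) to 1.0 (fully open).
Only numpy, scipy, OpenCV 4.12 (cv2) and the standard library are available. Lean on these libraries where they do the work, as an engineer would, in place of code of your own. Each camera call takes 0.05 s, during which the arm holds its last target.

### The job

Swing the toolbox's top tray up and back by its handle until it rests open, and pack the two wedge-shaped hardwood chocks from the bench into the empty rear half of the bay in the bottom of the box, head to tail like the two already there, so that all four lie flat on the bottom between the strips. Then bring the tray down under control, without letting it drop, until it is fully shut, and leave the other things on the bench where they are.

Things in the scene. Friction and masses are not known exactly. Their poses are not given: they have to be found in the camera images.
- toolbox: Fixed grey steel toolbox, origin under its centre: x to its rear, y to its left. Outer 220 (x) x 276 (y) mm, walls 3 thick and 60 high, floor 3 thick. On the floor in its middle a bay for four chocks; beside the bay the floor is free out to |y| = 75 mm (a hex key lies along the left wall, a marker along the right).
- bay (a point): Middle of the bay, on the box's inner floor (3 mm above the bench); axes as the toolbox. Bay 144 long (x = -72 to 72) and 70 wide (y = -35 to 35 mm), edged by strips 3 thick, 8 high. Holds two pairs of chocks, each 68 long: in front one with axes as the bay's, behind it one turned half round, slanted sides together. About 8 mm to spare lengthwise.
- tray_handle (a point): Middle of the steel bow handle on the top tray: round bar 10 mm thick, straight for 104 mm along the box's y, 31 mm above the tray's front rim. Axes as the toolbox. Shut: 137 mm above the bench. Tray 220 x 276 x 45 mm, about 0.8 kg with arms and contents; it stays level, carried by parallel arms outside the box's ends.
- tray_arm (a joint): Swing of the tray's arms, rad: 0 shut, 1.360 open at its stop. The handle moves on an arc: 147(cos 0.348 - cos(0.348+q)) mm to the rear, 147(sin(0.348+q) - sin 0.348) mm up. Past q = 1.23 its weight carries it to the stop, where it stays; below that it falls shut if let go. Light friction.
- tray_edge (a point): Middle of the tray's lower front edge; axes as the toolbox. Open, it hangs 156 mm above the bench over the place of the hindmost chock (at x = +51 mm of the bay), so a hand working there must lean back towards the box's front.
- chock_a_center (a point): Hardwood chock, plan a right-angled wedge: 64 long (y), 50 high, 46 thick at the +y end, 22 at the -y end. Point: mid-height, 17 from the square side (at -x), whose opposite side (+x) slants. Ends flat, parallel. 0.06-0.13 kg. Stands on the bench left or right of the box, thick end roughly to the left (yaw within 0.4 of 0).
- chock_b_center (a point): Hardwood chock, plan a right-angled wedge: 64 long (y), 50 high, 46 thick at the +y end, 22 at the -y end. Point: mid-height, 17 from the square side (at -x), whose opposite side (+x) slants. Ends flat, parallel. 0.06-0.13 kg. On the bench at the box's other side, thick end roughly to the right (yaw within 0.4 of pi).
- chock_c_center (a point): Hardwood chock, plan a right-angled wedge: 64 long (y), 50 high, 46 thick at the +y end, 22 at the -y end. Point: mid-height, 17 from the square side (at -x), whose opposite side (+x) slants. Ends flat, parallel. 0.06-0.13 kg. Already in the bay, foremost; may shift a little.
- chock_d_center (a point): Hardwood chock, plan a right-angled wedge: 64 long (y), 50 high, 46 thick at the +y end, 22 at the -y end. Point: mid-height, 17 from the square side (at -x), whose opposite side (+x) slants. Ends flat, parallel. 0.06-0.13 kg. Already in the bay behind chock_c, head to tail with it; the bay's rear half is empty.
- offcut_2_center (a point): Bystander: rectangular wood offcut 45 x 90 x 36 mm on the bench left of the box; its centre.
- offcut_6_center (a point): Bystander: rectangular wood offcut 50 x 75 x 30 mm on the bench far right of the box; its centre.
- tape_measure_center (a point): Bystander: yellow tape measure 35 x 93 x 66 mm on the bench right of the box; its centre.
Mind the look-alikes: they are no part of the job. What is shaped like the part that bears chock_b_center but pink or red is not meant.

How it is judged:
By the outcome, as a careful person would: the job done as asked, in the order asked, and still so for the second after the job is handed in, with the robot touching nothing.
It also fails if it takes over 72 s, if anything falls off the work surface, if the arm or the gripper's body presses on something with over 40 N, if the wrist force passes 120 N, or if a joint passes its speed limit or range.

## Working session

There is one attempt and no reset: what is moved stays moved. The work goes in short steps, Python scripts to look and compute and a tool call to move; the robot and the scene stay as the last step left them, time stands still between calls to the robot, and variables do not carry over. Pictures are saved under pics/ and viewed, and the job is handed in when it is done.

Besides the shell and the picture viewer there is one more tool, called in YAML: its name, and indented under it one key for each argument. apply_moves: Moves the arm, as the interface text tells. Scaled input: -1 to 1 covers 120 mm each way for a shift and 4 degrees each way for a turn. Its arguments: {"type":"object","properties":{"moves":{"type":"string"},"force":{"type":"number"}},"required":["moves"]}

```bash
mkdir -p pics
cat > h.py <<'E'
import numpy as np, cv2
from station import bot, imaging, nets
def snap(name,fn):
    p=imaging.read_camera(name); cv2.imwrite('pics/'+fn,p['image'][:,:,::-1]); return p
def proj(p,X):
    V=np.array(p['view']);c=V[:3,:3]@np.array(X)+V[:3,3]
    return np.array([p['fx']*c[0]/c[2]+p['cx'],p['fy']*c[1]/c[2]+p['cy']])
def back(p,uv,z):
    V=np.array(p['view']);R=V[:3,:3];o=-R.T@V[:3,3]
    d=R.T@np.array([(uv[0]-p['cx'])/p['fx'],(uv[1]-p['cy'])/p['fy'],1]); return o+d*(z-o[2])/d[2]
E
python3 - <<'E'
from h import *
o=bot.get_obs(); print({k:np.round(v,3) for k,v in o.items()})
for c in ['top','side']:
    p=snap(c,c+'0.png'); V=np.array(p['view']); print(c,p['fx'],p['cx'],p['cy'],'cam',-V[:3,:3].T@V[:3,3]); print(np.round(V,3))
    for n in ['toolbox','tray_handle','tray_edge','bay','chock_a_center','offcut_2_center','tape_measure_center']:
        for r in nets.spot_point(p,n)[:4]: print(n,np.round(r['location'],1),round(r['score'],2))
E
```

```text
{'t': np.float64(0.0), 'q': array([ 1.026,  0.478,  0.022,  1.556, -0.011,  1.109, -0.083]), 'joint_vel': array([ 0.001,  0.001,  0.001,  0.001,  0.001,  0.001, -0.   ]), 'joint_torque': array([-1.0000e-03, -5.9646e+01,  1.6080e+00, -2.8120e+01,  1.2000e-02,
        9.0000e-03, -0.0000e+00]), 'eef_pos': array([ 0.285, -0.611,  0.23 ]), 'tool_rot': array([-0.   ,  0.844, -0.537, -0.001]), 'contact_force': array([-0.45 , -0.624, -0.003]), 'torque': array([-0.004,  0.036,  0.005]), 'gripper_width': np.float64(0.999)}
top 377.63191356574833 322.4801515556619 196.96711814317757 cam [ 0.30199871 -0.08140384  1.18681231]
[[ 0.013 -1.     0.003 -0.088]
 [-0.978 -0.013 -0.21   0.544]
 [ 0.21   0.    -0.978  1.097]
 [ 0.     0.     0.     1.   ]]
toolbox [286.6 173.9] 0.77
toolbox [281.  197.2] 0.27
tray_handle [282.7 196.5] 0.91
tray_edge [282.6 206.7] 0.59
chock_a_center [200.2 220.4] 0.56
chock_a_center [398.  201.6] 0.23
offcut_2_center [214.9 168.1] 0.83
tape_measure_center [406.3 175.9] 0.52
side 492.9746136866546 321.38798808622505 194.60922160517364 cam [0.08850015 1.13378001 0.76446893]
[[-0.94  -0.341 -0.022  0.487]
 [-0.137  0.437 -0.889  0.197]
 [ 0.313 -0.832 -0.457  1.266]
 [ 0.     0.     0.     1.   ]]
toolbox [280.6 236.5] 0.7
tray_handle [311.8 199.2] 0.56
tray_handle [350.  186.1] 0.47
tray_edge [311.9 223. ] 0.82
chock_a_center [294.1 296.7] 0.97
offcut_2_center [243.2 274.7] 0.8
tape_measure_center [326.1 174.4] 0.56
```

Run:
```python
import cv2
a=cv2.imread('pics/top0.png');cv2.imwrite('pics/top0c.png',cv2.resize(a[90:290,160:460],None,fx=2.6,fy=2.6,interpolation=cv2.INTER_CUBIC))
a=cv2.imread('pics/side0.png');cv2.imwrite('pics/side0c.png',cv2.resize(a[120:350,160:460],None,fx=2.6,fy=2.6,interpolation=cv2.INTER_CUBIC))
```

```text
(no output)
```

View pics/top0.png

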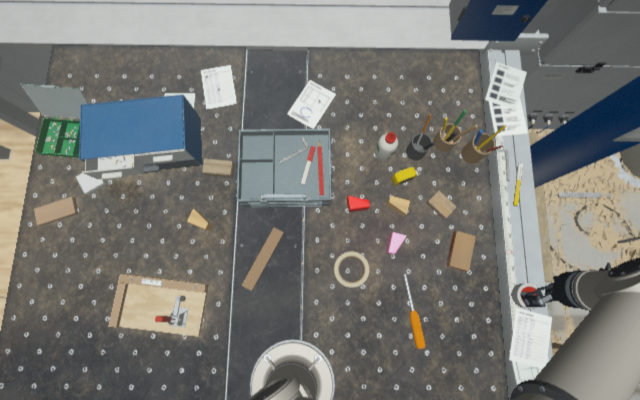

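View pics/top0c.png

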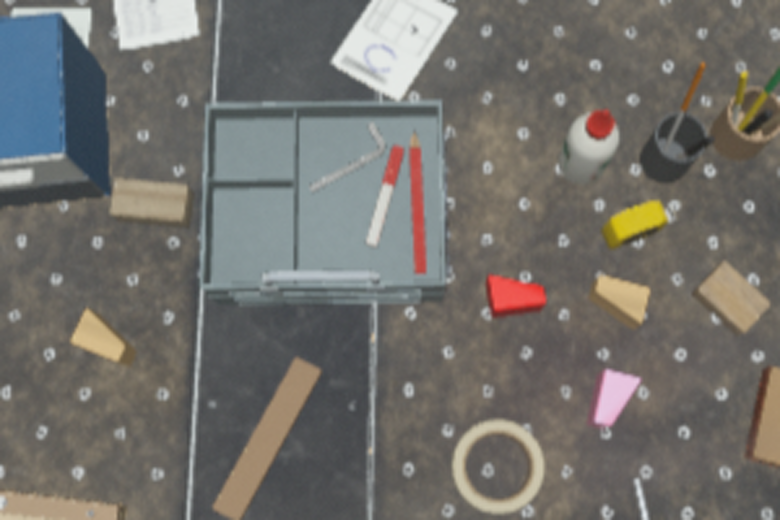

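View pics/side0c.png

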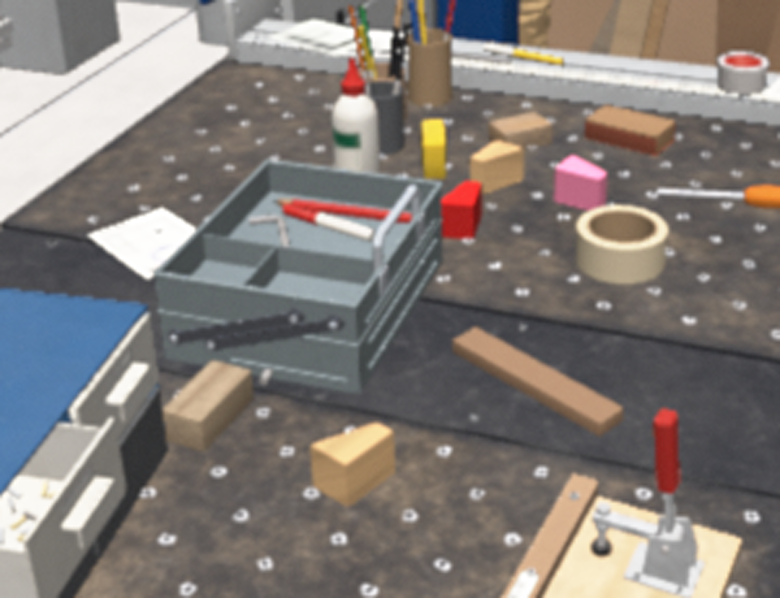

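```bash
cat >> h.py <<'E'
from scipy.optimize import minimize
W=np.array([[-17,-32],[5,-32],[29,32],[-17,32]])/1000
def prism(pl,z0,z1,pose):
    x,y,a=pose;R=np.array([[np.cos(a),-np.sin(a)],[np.sin(a),np.cos(a)]]);q=pl@R.T+[x,y]
    return np.vstack([np.c_[q,np.full(len(q),z)] for z in (z0,z1)])
def hullmask(p,P,S=4):
    uv=np.array([proj(p,X) for X in P]);h=cv2.convexHull(uv.astype(np.float32))
    m=np.zeros((400,640),np.uint8);cv2.fillConvexPoly(m,np.round(h*64).astype(np.int32),255,cv2.LINE_AA,6);return m/255.
def fit(pics,masks,pl,z0,z1,init):
    def c(v):
        s=0
        for p,m in zip(pics,masks):
            h=hullmask(p,prism(pl,z0,z1,v)); s+=np.abs(h-m).sum()/m.sum()
        return s
    best=None
    for da in (-.2,0,.2):
        r=minimize(c,np.array(init)+[0,0,da],method='Nelder-Mead',options=dict(initial_simplex=np.array(init)+[0,0,da]+np.array([[0,0,0],[.01,0,0],[0,.01,0],[0,0,.15]]),xatol=1e-4,fatol=1e-5))
        if best is None or r.fun<best.fun: best=r
    return best.x,best.fun
E
python3 - <<'E'
from h import *
P={c:imaging.read_camera(c) for c in('top','side')}
out={}
for c in P:
    for n in ['chock_a_center','toolbox','offcut_2_center','tape_measure_center','tray_handle']:
        for r in nets.outline_of(P[c],n)[:6]:
            print(c,n,round(r['score'],2),np.round(r['rect']),r['region'].sum())
            out.setdefault((c,n),[]).append(r['region'])
import pickle
pickle.dump((P,out),open('m0.pkl','wb'))
E
```

```text
top chock_a_center 0.53 [188. 208. 211. 231.] 288
top toolbox 0.61 [236. 130. 334. 211.] 7325
top offcut_2_center 0.95 [202. 162. 232. 180.] 503
top tape_measure_center 0.85 [390. 167. 418. 184.] 270
top tape_measure_center 0.75 [427. 189. 458. 219.] 477
top tape_measure_center 0.66 [236. 130. 335. 210.] 7243
top tray_handle 0.86 [237. 128. 334. 207.] 7005
top tray_handle 0.74 [203. 159. 238. 181.] 495
side chock_a_center 0.83 [278. 286. 314. 314.] 730
side toolbox 0.86 [221. 185. 328. 267.] 7383
side offcut_2_center 0.66 [223. 260. 262. 294.] 757
side tape_measure_center 0.66 [325. 169. 333. 190.] 215
side tray_handle 0.98 [220. 180. 331. 253.] 5096
side tray_handle 0.25 [223. 260. 257. 295.] 783
```

Run:
```python
from h import *
import pickle
P,out=pickle.load(open('m0.pkl','rb'))
def gc(p,rect):
    m=np.full((400,640),cv2.GC_BGD,np.uint8);im=p['image'][:,:,::-1].copy()
    l,t,r,b=rect
    hsv=cv2.cvtColor(im,cv2.COLOR_BGR2HSV)
    f=(hsv[...,1]>85)&(hsv[...,2]>90)&(hsv[...,0]<30)
    k=np.zeros_like(f);k[t:b,l:r]=True
    return cv2.morphologyEx((f&k).astype(np.uint8),cv2.MORPH_CLOSE,np.ones((3,3),np.uint8))
for nm,rt,rs,i in [('a',(184,204,216,235),(274,280,318,318),None),('b',(384,190,413,220),(336,170,367,197),None)]:
    ms=[gc(P['top'],rt),gc(P['side'],rs)]
    print(nm,[m.sum() for m in ms])
    c=np.argwhere(ms[0])[:,::-1].mean(0); X=back(P['top'],c,.03)
    yaw0=0 if nm=='a' else np.pi
    for ps,mm in [(list(P.values()),ms),([P['top']],ms[:1]),([P['side']],ms[1:])]:
        print(np.round(fit(ps,mm,W,0,.05,[X[0],X[1],yaw0])[0],4),fit(ps,mm,W,0,.05,[X[0],X[1],yaw0])[1])
    v=fit(list(P.values()),ms,W,0,.05,[X[0],X[1],yaw0])[0]
    for cn,m in zip(P,ms):
        im=cv2.resize(P[cn]['image'][:,:,::-1],None,fx=8,fy=8,interpolation=cv2.INTER_CUBIC)
        uv=np.array([proj(P[cn],x) for x in prism(W,0,.05,v)])
        for q in (uv[:4],uv[4:]): cv2.polylines(im,[np.int32(q*8+4)],True,(0,0,255) if q is uv else (255,0,0),1)
        c=np.int32(uv.mean(0)*8); cv2.imwrite(f'pics/f_{nm}_{cn}.png',im[c[1]-150:c[1]+150,c[0]-190:c[0]+190])
import glob
g=[cv2.imread(f'pics/f_{n}_{c}.png') for n in 'ab' for c in('top','side')]
cv2.imwrite('pics/f.png',np.vstack([np.hstack(g[:2]),np.hstack(g[2:])]))
# box
box=np.array([[-.11,-.138],[.11,-.138],[.11,.138],[-.11,.138]])
for cn,n in [('top','toolbox'),('side','toolbox')]: pass
print(back(P['top'],(282.7,196.5),.137),back(P['side'],(311.8,199.2),.137))
print(back(P['top'],(282.6,206.7),.061),back(P['side'],(311.9,223),.061))
print(np.round(fit(list(P.values()),[out[('top','toolbox')][0],out[('side','toolbox')][0]],box,0,.106,[.5,0,0]),4))
```

```text
a [np.uint64(263), np.uint64(744)]
[ 0.4703  0.2947 -0.2753] 0.5358553810338069
[ 0.4682  0.2957 -0.354 ] 0.3455155446208902
[ 0.4703  0.2944 -0.1902] 0.1774035420619861
b [np.uint64(277), np.uint64(413)]
[ 0.5321 -0.3141  3.068 ] 0.6096987360078951
[ 0.5324 -0.3152  2.6945] 0.353054434770298
[ 0.5325 -0.3146  3.0916] 0.22981531595689123
[0.52754188 0.03191597 0.137     ] [0.53407431 0.02546129 0.137     ]
[0.51223929 0.03931619 0.061     ] [0.53638453 0.02529922 0.061     ]Traceback (most recent call last):
  File "<stdin>", line 32, in <module>
    return _wrapfunc(a, 'round', decimals=decimals, out=out)
    return _wrapit(obj, method, *args, **kwds)
    conv = _array_converter(obj)
ValueError: setting an array element with a sequence. The requested array has an inhomogeneous shape after 1 dimensions. The detected shape was (2,) + inhomogeneous part.
```

View pics/f.png

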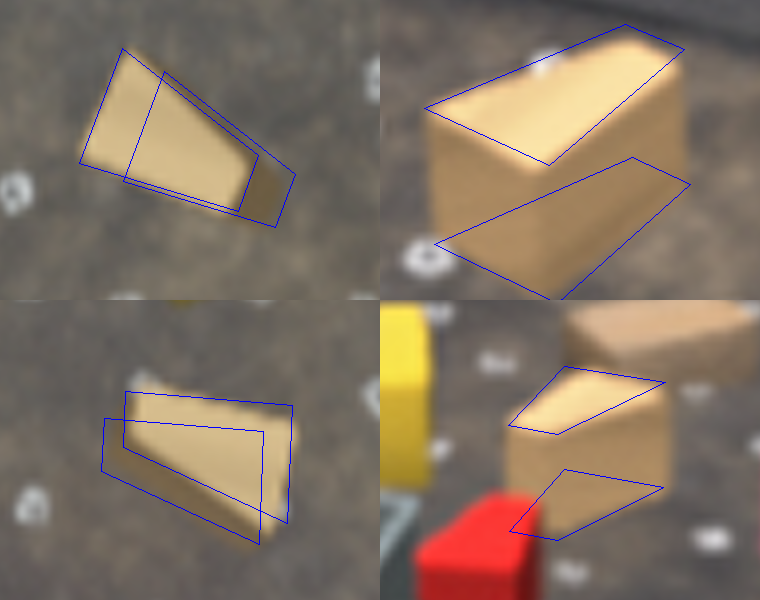

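```bash
cat >> h.py <<'E'
def facefit(P,rects,init,thr={'top':150,'side':185},z=.05,pl=W,tag='x',cams=('top','side')):
    pics=[];ms=[]
    for c in cams:
        im=P[c]['image'];h=cv2.cvtColor(im,cv2.COLOR_RGB2HSV)
        f=(h[...,2]>thr[c])&(h[...,1]>60)&(h[...,0]<30);k=np.zeros_like(f);l,t,r,b=rects[c];k[t:b,l:r]=1
        n,lab,st,_=cv2.connectedComponentsWithStats((f&k).astype(np.uint8)); i=1+np.argmax(st[1:,4]); ms.append((lab==i)*1.);pics.append(P[c])
    v,f=fit(pics,ms,pl,z,z,init); g=[]
    for c,m in zip(cams,ms):
        im=cv2.resize(P[c]['image'][:,:,::-1],None,fx=8,fy=8,interpolation=cv2.INTER_CUBIC)
        uv=np.array([proj(P[c],x) for x in prism(pl,z-.05,z,v)])
        for q in (uv[:4],uv[4:]): cv2.polylines(im,[np.int32(q*8+4)],True,(255,0,0),1)
        q=np.int32(uv.mean(0)*8); g.append(im[q[1]-150:q[1]+150,q[0]-190:q[0]+190])
    cv2.imwrite(f'pics/ff_{tag}.png',np.hstack(g)); return v,f,[m.sum() for m in ms]
E
python3 - <<'E'
from h import *
import pickle
P,out=pickle.load(open('m0.pkl','rb'))
for nm,r,i in [('a',dict(top=(184,204,216,235),side=(274,280,318,318)),[.4703,.2947,-.3]),('b',dict(top=(384,190,413,220),side=(336,170,367,197)),[.532,-.314,2.8])]:
    print(nm,facefit(P,r,i,tag=nm)); 
    for c in('top','side'): print(c,facefit(P,r,i,tag='z',cams=(c,)))
g=[cv2.imread(f'pics/ff_{n}.png') for n in 'ab']; cv2.imwrite('pics/f2.png',np.vstack(g))
for c,b in [('top',(220,115,350,225)),('side',(215,170,345,280))]:
    im=P[c]['image'][b[1]:b[3],b[0]:b[2],::-1]; cv2.imwrite(f'pics/box_{c}.png',cv2.resize(im,None,fx=6,fy=5 if 0 else 5.4,interpolation=cv2.INTER_CUBIC))
E
```

```text
a (array([ 0.46932906,  0.29799403, -0.37860318]), np.float64(0.4273877475743244), [np.float64(227.0), np.float64(259.0)])
top (array([ 0.46916886,  0.29703412, -0.38422444]), np.float64(0.21466701217932105), [np.float64(227.0)])
side (array([ 0.46936925,  0.29949439, -0.37119711]), np.float64(0.19040048451813157), [np.float64(259.0)])
b (array([ 0.53050296, -0.31209842,  2.92820616]), np.float64(0.5638806060058432), [np.float64(217.0), np.float64(93.0)])
top (array([ 0.53204376, -0.31480446,  2.88672019]), np.float64(0.24751061715008582), [np.float64(217.0)])
side (array([ 0.52859256, -0.31094169,  2.92447712]), np.float64(0.25970904490828595), [np.float64(93.0)])
```

View pics/f2.png

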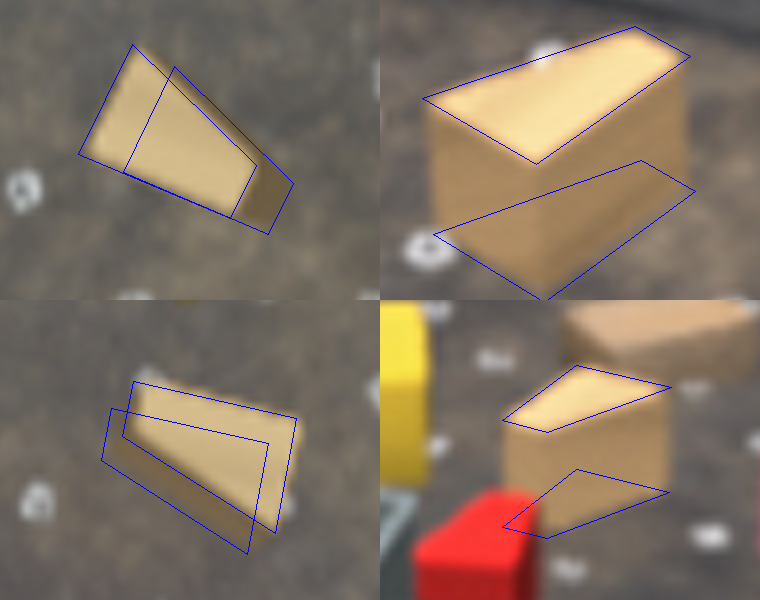

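View pics/box_top.png

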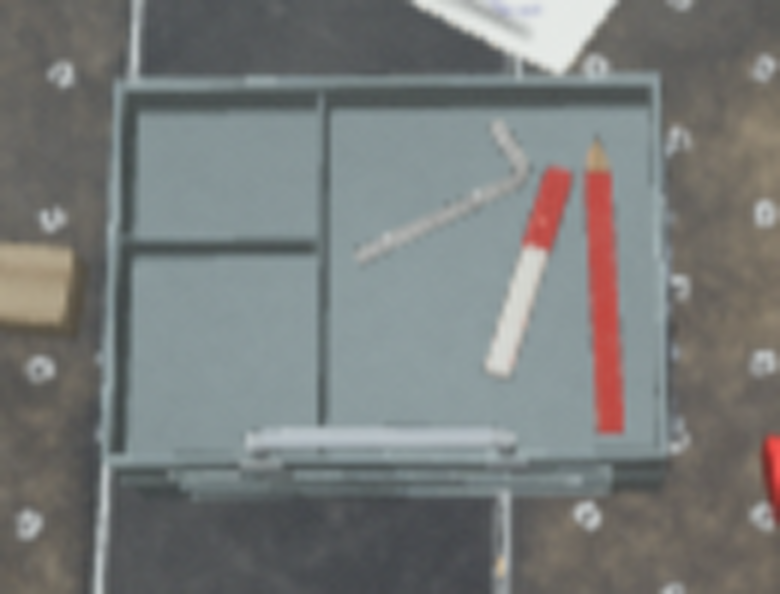

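View pics/box_side.png

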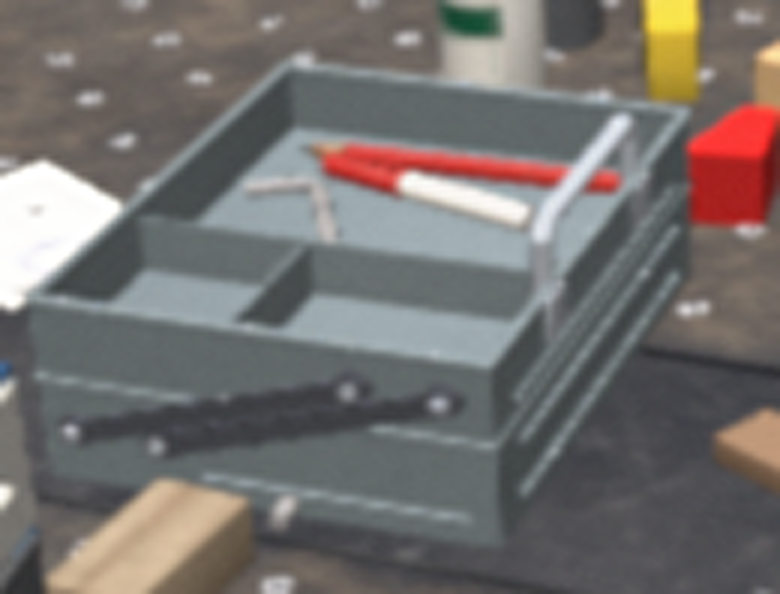

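Run:
```python
from h import *
import pickle
from scipy.optimize import least_squares
P,out=pickle.load(open('m0.pkl','rb'))
H=.106
C=dict(rl=(.11,.138,H),rr=(.11,-.138,H),fl=(-.11,.138,H),fr=(-.11,-.138,H),h=(-.105,0,.137),bfl=(-.11,.138,0))
obs={'top':dict(rl=(118,82),rr=(660,75),fl=(106,465),fr=(668,463)),'side':dict(rl=(35,298),fl=(492,370),fr=(688,112),rr=(290,65),bfl=(502,542))}
def px(c,k): 
    x,y=obs[c][k];b=(220,115) if c=='top' else (215,170); return np.array([b[0]+(x+.5)/6-.5,b[1]+(y+.5)/5.4-.5])
def X(v,k):
    x,y,a=v[:3];p=C[k];return [x+np.cos(a)*p[0]-np.sin(a)*p[1],y+np.sin(a)*p[0]+np.cos(a)*p[1],p[2]]
for cams in (['top','side'],['top'],['side']):
    f=lambda v:np.concatenate([proj(P[c],X(v,k))-px(c,k) for c in cams for k in obs[c]])
    r=least_squares(f,[.62,.03,0]);print(cams,np.round(r.x,4));print(np.round(r.fun.reshape(-1,2),1).tolist())
    v=r.x
h=lambda c,x,y:(np.array([(220,115) if c=='top' else (215,170)])[0]+[(x+.5)/6-.5,(y+.5)/5.4-.5])
print('handle',back(P['top'],h('top',381,438),.137),back(P['side'],h('side',582,173),.137))
```

```text
['top', 'side'] [0.6331 0.0351 0.0255]
[[-0.4, 0.1], [-0.0, 0.4], [-1.0, 0.1], [-0.1, -0.7], [-1.2, -0.8], [0.4, -1.6], [0.9, -1.1], [-0.1, -1.1], [0.5, 1.1]]
['top'] [0.6331 0.034  0.0255]
[[-0.0, 0.1], [0.3, 0.5], [-0.6, 0.1], [0.3, -0.7]]
['side'] [0.6323 0.0376 0.0267]
[[-1.4, -0.3], [0.3, -1.0], [0.9, -0.8], [-0.3, -0.8], [0.5, 1.7]]
handle [0.52987326 0.03090692 0.137     ] [0.52957195 0.03885821 0.137     ]
```

```bash
cat >> h.py <<'E'
from scipy.spatial.transform import Rotation as Ro, Slerp
BOX=np.array([.6331,.0351]);BY=.0255
def q2R(q): return Ro.from_quat([q[1],q[2],q[3],q[0]])
def tool(yaw,lean=0.,flip=False):
    """tool x (jaw) at world yaw; lean: tilt about jaw axis so that z gets component; returns Rotation"""
    x=np.array([np.cos(yaw),np.sin(yaw),0]); z0=np.array([0,0,-1.]); y0=np.cross(z0,x)
    z=np.cos(lean)*z0+np.sin(lean)*y0*(-1 if flip else 1); y=np.cross(z,x)
    return Ro.from_matrix(np.c_[x,y,z])
def plan(path,g,start=None,vmax=40.,wmax=3.95,rows=None):
    """path: list of (pos,Rot,n or None). prints rows"""
    o=bot.get_obs(); p=np.array(o['eef_pos']);R=q2R(o['tool_rot'])
    if start: p,R=start
    out=[]
    for tp,tR,n in path:
        tR=tR or R; tp=np.array(tp)
        rv=(R.inv()*tR).magnitude(); d=np.linalg.norm(tp-p)*1000
        n=n or int(np.ceil(max(d/vmax,np.degrees(rv)/wmax,1)))
        p0,R0=p,R; sl=Slerp([0,1],Ro.concatenate([R0,tR]))
        for i in range(1,n+1):
            wp=p0+(tp-p0)*i/n; wR=sl(i/n)
            s=np.round(R.inv().apply(wp-p)/.12,3 if False else 2); r=np.round(np.degrees((R.inv()*wR).as_rotvec())/4,2)
            out.append(f"{g:g} "+" ".join(f"{v:g}" for v in np.r_[s,r]+0.))
            p=p+R.apply(s*.12); R=R*Ro.from_rotvec(np.radians(r*4))
    for i in range(0,len(out),12): print("; ".join(out[i:i+12])); 
    print('end',np.round(p,4),np.round(R.as_matrix()[:,[0,2]].T,3).tolist(),'rows',len(out))
def st():
    o=bot.get_obs(); R=q2R(o['tool_rot']).as_matrix(); print('t',round(float(o['t']),2),'pos',np.round(o['eef_pos'],4),'x',np.round(R[:,0],3),'z',np.round(R[:,2],3),'F',np.round(o['contact_force'],1),'w',round(float(o['gripper_width']),3),'q',np.round(o['q'],2))
E
python3 - <<'E'
from h import *
st()
T=tool(BY)
plan([([.5295,.0324,.20],T,22)],0)
E
```

```text
t 1.4 pos [ 0.2856 -0.6116  0.2313] x [ 0.423 -0.906 -0.   ] z [ 0.  0. -1.] F [ 0.1 -0.3 -1.1] w 0.999 q [ 1.03  0.48  0.02  1.56 -0.01  1.11 -0.08]
0 -0.18 -0.19 0.01 0 0 -0.75; 0 -0.17 -0.19 0.01 0 0 -0.76; 0 -0.17 -0.21 0.02 0 0 -0.75; 0 -0.15 -0.21 0.01 0 0 -0.76; 0 -0.13 -0.22 0.01 0 0 -0.75; 0 -0.13 -0.23 0.01 0 0 -0.76; 0 -0.12 -0.23 0.01 0 0 -0.75; 0 -0.1 -0.24 0.01 0 0 -0.76; 0 -0.09 -0.25 0.02 0 0 -0.75; 0 -0.07 -0.25 0.01 0 0 -0.76; 0 -0.07 -0.25 0.01 0 0 -0.75; 0 -0.05 -0.26 0.01 0 0 -0.76
0 -0.03 -0.26 0.01 0 0 -0.75; 0 -0.03 -0.26 0.02 0 0 -0.76; 0 -0.01 -0.26 0.01 0 0 -0.75; 0 0.01 -0.26 0.01 0 0 -0.76; 0 0.02 -0.26 0.01 0 0 -0.75; 0 0.03 -0.26 0.01 0 0 -0.76; 0 0.05 -0.25 0.02 0 0 -0.75; 0 0.05 -0.26 0.01 0 0 -0.76; 0 0.08 -0.25 0.01 0 0 -0.75; 0 0.08 -0.24 0.01 0 0 -0.76
end [0.5292 0.032  0.2001] [[1.0, 0.026, 0.0], [0.0, 0.0, -1.0]] rows 22
```

apply_moves:
  moves: "0 -0.18 -0.19 0.01 0 0 -0.75; 0 -0.17 -0.19 0.01 0 0 -0.76; 0 -0.17 -0.21 0.02 0 0 -0.75; 0 -0.15 -0.21 0.01 0 0 -0.76; 0 -0.13 -0.22 0.01 0 0 -0.75; 0 -0.13 -0.23 0.01 0 0 -0.76; 0 -0.12 -0.23 0.01 0 0 -0.75; 0 -0.1 -0.24 0.01 0 0 -0.76; 0 -0.09 -0.25 0.02 0 0 -0.75; 0 -0.07 -0.25 0.01 0 0 -0.76; 0 -0.07 -0.25 0.01 0 0 -0.75; 0 -0.05 -0.26 0.01 0 0 -0.76"

```text
t: 2.4
eef_pos: [0.4187, -0.2586, 0.2147]
tool_rot: [0.0, 0.969, -0.247, 0.0]
contact_force: [0.4, -0.0, -0.2]
gripper_width: 0.501
```

apply_moves:
  moves: "0 -0.03 -0.26 0.01 0 0 -0.75; 0 -0.03 -0.26 0.02 0 0 -0.76; 0 -0.01 -0.26 0.01 0 0 -0.75; 0 0.01 -0.26 0.01 0 0 -0.76; 0 0.02 -0.26 0.01 0 0 -0.75; 0 0.03 -0.26 0.01 0 0 -0.76; 0 0.05 -0.25 0.02 0 0 -0.75; 0 0.05 -0.26 0.01 0 0 -0.76; 0 0.08 -0.25 0.01 0 0 -0.75; 0 0.08 -0.24 0.01 0 0 -0.76; 0 0 0 0 0 0 0"

```text
t: 3.32
eef_pos: [0.5307, 0.0391, 0.2007]
tool_rot: [-0.002, 1.0, 0.018, 0.001]
contact_force: [-0.0, 0.8, 1.1]
gripper_width: 0.5
```

Run:
```python
from h import *
st()
p=snap('side','s1.png');plan([([.5295,.0324,.118],tool(BY),4)],0)
cv2.imwrite('pics/s1c.png',cv2.resize(p['image'][60:300,180:480,::-1],None,fx=2.5,fy=2.5))
```

```text
t 3.32 pos [0.5307 0.0391 0.2007] x [0.999 0.036 0.002] z [ 0.002  0.004 -1.   ] F [-0.   0.8  1.1] w 0.5 q [ 0.24  0.32 -0.52  1.9   0.19  0.96 -0.33]
0 0 0.01 0.17 -0.01 0 0.02; 0 0 0 0.17 0 -0.01 0.02; 0 0 0.01 0.17 -0.01 0 0.03; 0 0 0.01 0.18 -0.01 0 0.02
end [0.5301 0.0323 0.1175] [[1.0, 0.025, 0.0], [0.0, -0.0, -1.0]] rows 4
```

View pics/s1c.png

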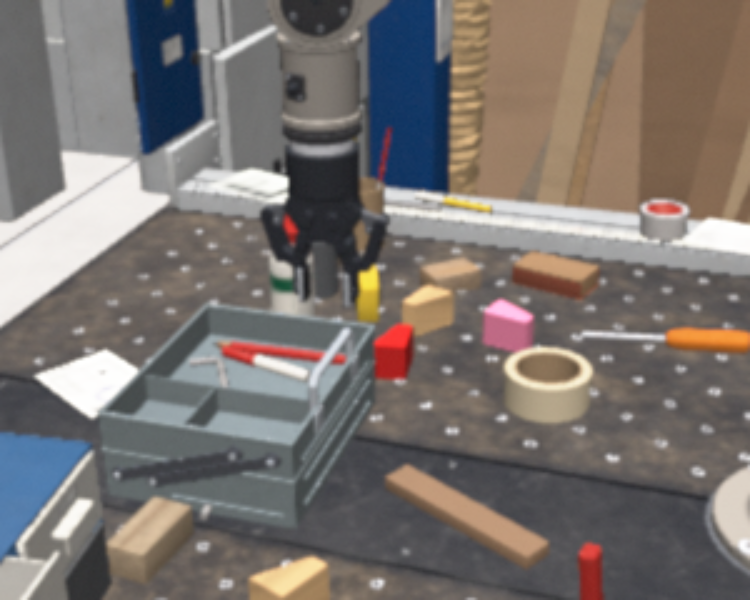

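apply_moves:
  moves: "0 0 0 0.16 0 0 0; 0 0 0 0.17 0 0 0; 0 0 0 0.17 0 0 0; 0 0 0 0.18 0 0 0; 0 0 0 0 0 0 0"

```text
t: 3.78
eef_pos: [0.5263, 0.03, 0.115]
tool_rot: [0.001, 1.0, 0.012, -0.003]
contact_force: [0.1, -0.4, -0.1]
gripper_width: 0.495
```

Run:
```python
from h import *
st()
p=snap('side','s2.png');q=snap('top','t2.png')
cv2.imwrite('pics/s2c.png',np.hstack([cv2.resize(p['image'][100:260,220:380,::-1],(400,400)),cv2.resize(q['image'][100:260,200:360,::-1],(400,400))]))
```

```text
t 3.78 pos [0.5263 0.03   0.115 ] x [ 1.     0.024 -0.007] z [-0.007 -0.001 -1.   ] F [ 0.1 -0.4 -0.1] w 0.495 q [ 0.21  0.43 -0.48  1.98  0.27  0.8  -0.4 ]
```

View pics/s2c.png

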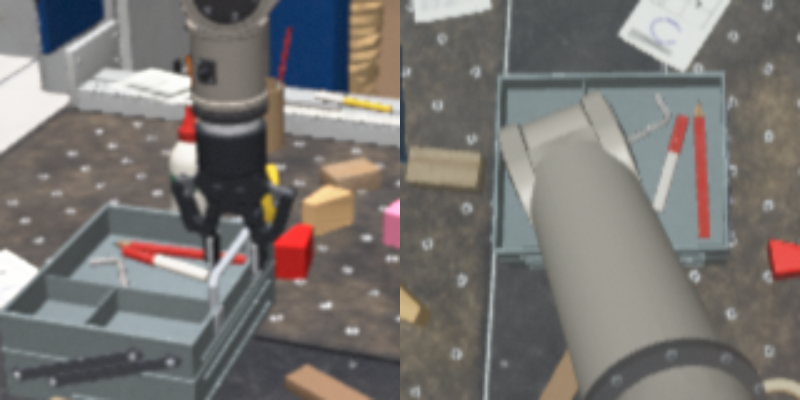

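apply_moves:
  moves: "1 0 0 0 0 0 0; 1 0 0 0 0 0 0; 1 0 0 0 0 0 0; 1 0 0 0 0 0 0; 1 0 0 0 0 0 0; 1 0 0 0 0 0 0; 1 0 0 0 0 0 0; 1 0 0 0 0 0 0"
  force: 50

```text
t: 4.55
eef_pos: [0.5303, 0.0318, 0.1199]
tool_rot: [0.0, 1.0, 0.013, 0.001]
contact_force: [-0.6, -1.5, 6.6]
gripper_width: 0.097
```

Run:
```python
from h import *
st()
p=snap('side','s3.png')
cv2.imwrite('pics/s3c.png',cv2.resize(p['image'][140:260,240:360,::-1],(500,500)))
```

```text
t 4.55 pos [0.5303 0.0318 0.1199] x [1.    0.025 0.003] z [ 0.003 -0.    -1.   ] F [-0.6 -1.5  6.6] w 0.097 q [ 0.21  0.42 -0.48  1.98  0.27  0.8  -0.4 ]
```

View pics/s3c.png

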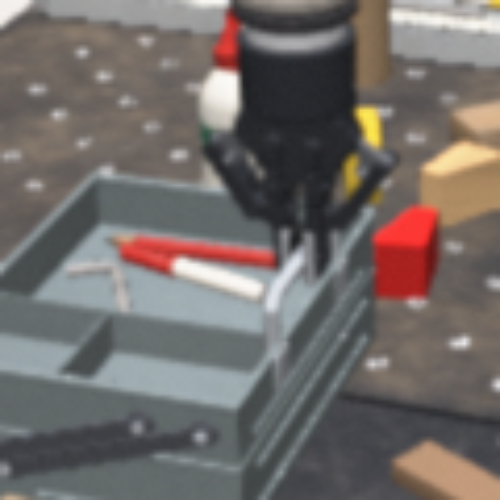

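```bash
cat >> h.py <<'E'
def arc(q0,q1,n,g=1):
    s=(1-np.cos(np.pi*np.linspace(0,1,n+1)))/2*.6+np.linspace(0,1,n+1)*.4
    q=q0+(q1-q0)*s; X=.147*(np.cos(.348)-np.cos(.348+q));Z=.147*(np.sin(.348+q)-np.sin(.348))
    ax=X[0];az=Z[0];o=[]
    for i in range(1,n+1):
        dx=round((X[i]-ax)/.12,3);dz=round((Z[i]-az)/.12,3);ax+=dx*.12;az+=dz*.12
        o.append(f"{g:g} {dx:g} 0 {-dz:g} 0 0 0")
    for i in range(0,n,12):print("; ".join(o[i:i+12]))
    print(X[-1]-X[0],Z[-1]-Z[0])
E
python3 -c "
from h import *
arc(0,1.34,24)"
```

```text
1 0.011 0 -0.03 0 0 0; 1 0.015 0 -0.036 0 0 0; 1 0.02 0 -0.044 0 0 0; 1 0.025 0 -0.05 0 0 0; 1 0.032 0 -0.055 0 0 0; 1 0.037 0 -0.059 0 0 0; 1 0.045 0 -0.061 0 0 0; 1 0.052 0 -0.062 0 0 0; 1 0.059 0 -0.062 0 0 0; 1 0.065 0 -0.059 0 0 0; 1 0.071 0 -0.056 0 0 0; 1 0.076 0 -0.051 0 0 0
1 0.08 0 -0.045 0 0 0; 1 0.082 0 -0.039 0 0 0; 1 0.082 0 -0.031 0 0 0; 1 0.082 0 -0.025 0 0 0; 1 0.079 0 -0.019 0 0 0; 1 0.074 0 -0.012 0 0 0; 1 0.07 0 -0.008 0 0 0; 1 0.063 0 -0.003 0 0 0; 1 0.056 0 -0 0 0 0; 1 0.048 0 0.002 0 0 0; 1 0.039 0 0.003 0 0 0; 1 0.032 0 0.003 0 0 0
0.15537784674612284 0.09586180622475445
```

apply_moves:
  moves: "1 0.011 0 -0.03 0 0 0; 1 0.015 0 -0.036 0 0 0; 1 0.02 0 -0.044 0 0 0; 1 0.025 0 -0.05 0 0 0; 1 0.032 0 -0.055 0 0 0; 1 0.037 0 -0.059 0 0 0; 1 0.045 0 -0.061 0 0 0; 1 0.052 0 -0.062 0 0 0; 1 0.059 0 -0.062 0 0 0; 1 0.065 0 -0.059 0 0 0; 1 0.071 0 -0.056 0 0 0; 1 0.076 0 -0.051 0 0 0"

```text
t: 5.6
eef_pos: [0.5898, 0.0334, 0.1942]
tool_rot: [0.0, 1.0, 0.013, -0.001]
contact_force: [-0.5, 0.5, -6.4]
gripper_width: 0.093
```

apply_moves:
  moves: "1 0.08 0 -0.045 0 0 0; 1 0.082 0 -0.039 0 0 0; 1 0.082 0 -0.031 0 0 0; 1 0.082 0 -0.025 0 0 0; 1 0.079 0 -0.019 0 0 0; 1 0.074 0 -0.012 0 0 0; 1 0.07 0 -0.008 0 0 0; 1 0.063 0 -0.003 0 0 0; 1 0.056 0 0 0 0 0; 1 0.048 0 0.002 0 0 0; 1 0.039 0 0.003 0 0 0; 1 0.032 0 0.003 0 0 0"

```text
t: 6.6
eef_pos: [0.6864, 0.0361, 0.2157]
tool_rot: [-0.0, 1.0, 0.013, 0.002]
contact_force: [1.9, -0.0, 4.7]
gripper_width: 0.096
```

Run:
```python
from h import *
st()
p=snap('side','s4.png')
cv2.imwrite('pics/s4c.png',cv2.resize(p['image'][100:300,180:380,::-1],(600,600)))
```

```text
t 6.6 pos [0.6864 0.0361 0.2157] x [1.    0.025 0.003] z [ 0.003  0.    -1.   ] F [ 1.9 -0.   4.7] w 0.096 q [ 0.17  0.55 -0.46  1.52  0.26  1.13 -0.32]
```

View pics/s4c.png

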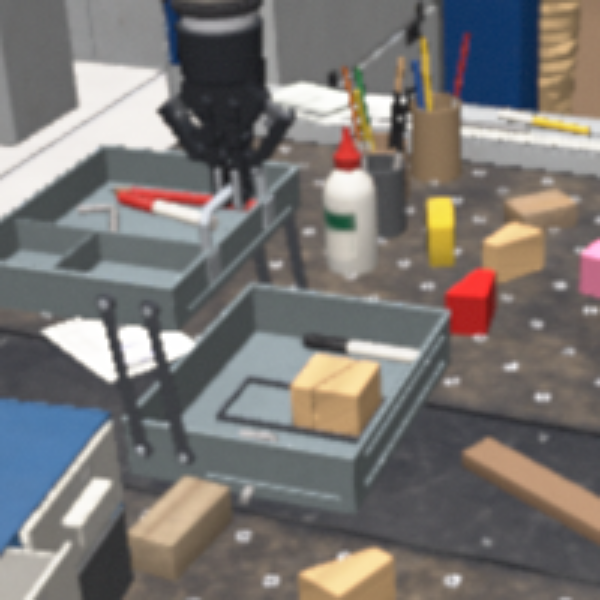

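apply_moves:
  moves: "1 0.025 0 0 0 0 0; 0 0 0 0 0 0 0; 0 0 0 0 0 0 0; 0 0 0 0 0 0 0; 0 0 0 0 0 0 0; 0 0 0 -0.15 0 0 0; 0 0 0 -0.25 0 0 0; 0 0 0 -0.25 0 0 0"

```text
t: 7.32
eef_pos: [0.6866, 0.0357, 0.2919]
tool_rot: [0.0, 1.0, 0.013, -0.002]
contact_force: [1.1, -1.0, 1.3]
gripper_width: 0.503
```

Run:
```python
from h import *
import pickle
P,out=pickle.load(open('m0.pkl','rb'))
st()
for n,uv,z in [('bottlecap',(390,137),.15),('bottlebase',(385,155),.03),('red',(348,197),.05),('red',(369,203),.05),('red',(350,211),.05),('off6',(428,204),.03),('off6',(441,191),.03)]: print(n,np.round(back(P['top'],uv,z),3))
for n,uv,z in [('bottletip',(295,145),.18),('bottlebase',(297,188),0)]: print(n,np.round(back(P['side'],uv,z),3))
```

```text
t 7.32 pos [0.6866 0.0357 0.2919] x [ 1.     0.026 -0.003] z [-0.003 -0.    -1.   ] F [ 1.1 -1.   1.3] w 0.503 q [ 0.17  0.5  -0.47  1.42  0.23  1.28 -0.29]
bottlecap [ 0.706 -0.275  0.15 ]
bottlebase [ 0.691 -0.28   0.03 ]
red [ 0.547 -0.16   0.05 ]
red [ 0.529 -0.224  0.05 ]
red [ 0.504 -0.166  0.05 ]
off6 [ 0.533 -0.411  0.03 ]
off6 [ 0.575 -0.454  0.03 ]
bottletip [ 0.69  -0.234  0.18 ]
bottlebase [ 0.711 -0.279  0.   ]
```

```bash
cat >> h.py <<'E'
def ctr2tcp(c,R,back=.024): return np.array(c)+R.apply([0,0,back])
E
python3 - <<'E'
from h import *
R=tool(2.91+np.pi/2-2*np.pi,np.radians(30),True); print(R.as_matrix()[:,2])
t=ctr2tcp([.531,-.314,.037],R); print(t)
R1=tool(-.85,np.radians(14),True)
plan([([.56,-.06,.27],R1,13),(t+[0,0,.10],R,14)],-.74)
E
```

```text
[ 0.48665104 -0.11476397 -0.8660254 ]
[ 0.54267962 -0.31675434  0.01621539]
-0.74 -0.08 0.06 0.01 0.25 0.12 0.96; -0.74 -0.08 0.06 0.02 0.26 0.12 0.96; -0.74 -0.08 0.07 0.01 0.25 0.12 0.96; -0.74 -0.06 0.08 0.01 0.25 0.12 0.96; -0.74 -0.07 0.08 0 0.26 0.13 0.96; -0.74 -0.06 0.08 0.01 0.25 0.12 0.96; -0.74 -0.05 0.09 0 0.25 0.12 0.96; -0.74 -0.05 0.09 0 0.26 0.12 0.96; -0.74 -0.04 0.1 0 0.25 0.12 0.96; -0.74 -0.03 0.09 0 0.26 0.12 0.96; -0.74 -0.03 0.1 -0.01 0.25 0.12 0.96; -0.74 -0.02 0.1 -0.01 0.25 0.12 0.96
-0.74 -0.02 0.1 0 0.26 0.12 0.95; -0.74 0.11 0.13 0.06 0.26 0.37 0.91; -0.74 0.11 0.12 0.06 0.27 0.36 0.9; -0.74 0.12 0.12 0.07 0.26 0.37 0.91; -0.74 0.13 0.1 0.06 0.26 0.37 0.91; -0.74 0.13 0.11 0.07 0.27 0.36 0.9; -0.74 0.14 0.09 0.07 0.26 0.37 0.91; -0.74 0.14 0.09 0.07 0.26 0.37 0.91; -0.74 0.14 0.08 0.07 0.27 0.36 0.9; -0.74 0.14 0.07 0.07 0.26 0.37 0.91; -0.74 0.15 0.06 0.08 0.27 0.37 0.91; -0.74 0.15 0.06 0.08 0.26 0.36 0.9
-0.74 0.15 0.05 0.08 0.26 0.37 0.91; -0.74 0.16 0.04 0.08 0.27 0.37 0.9; -0.74 0.15 0.03 0.09 0.26 0.36 0.91
end [ 0.5424 -0.3169  0.1165] [[-0.229, -0.973, -0.0], [0.487, -0.115, -0.866]] rows 27
```

apply_moves:
  moves: "-0.74 -0.08 0.06 0.01 0.25 0.12 0.96; -0.74 -0.08 0.06 0.02 0.26 0.12 0.96; -0.74 -0.08 0.07 0.01 0.25 0.12 0.96; -0.74 -0.06 0.08 0.01 0.25 0.12 0.96; -0.74 -0.07 0.08 0 0.26 0.13 0.96; -0.74 -0.06 0.08 0.01 0.25 0.12 0.96; -0.74 -0.05 0.09 0 0.25 0.12 0.96; -0.74 -0.05 0.09 0 0.26 0.12 0.96; -0.74 -0.04 0.1 0 0.25 0.12 0.96; -0.74 -0.03 0.09 0 0.26 0.12 0.96; -0.74 -0.03 0.1 -0.01 0.25 0.12 0.96; -0.74 -0.02 0.1 -0.01 0.25 0.12 0.96"

```text
t: 8.32
eef_pos: [0.5702, -0.0528, 0.2722]
tool_rot: [-0.104, 0.918, -0.38, 0.048]
contact_force: [-0.7, 0.4, 0.4]
gripper_width: 0.868
```

apply_moves:
  moves: "-0.74 -0.02 0.1 0 0.26 0.12 0.95; -0.74 0.11 0.13 0.06 0.26 0.37 0.91; -0.74 0.11 0.12 0.06 0.27 0.36 0.9; -0.74 0.12 0.12 0.07 0.26 0.37 0.91; -0.74 0.13 0.1 0.06 0.26 0.37 0.91; -0.74 0.13 0.11 0.07 0.27 0.36 0.9; -0.74 0.14 0.09 0.07 0.26 0.37 0.91; -0.74 0.14 0.09 0.07 0.26 0.37 0.91; -0.74 0.14 0.08 0.07 0.27 0.36 0.9; -0.74 0.14 0.07 0.07 0.26 0.37 0.91; -0.74 0.15 0.06 0.08 0.27 0.37 0.91; -0.74 0.15 0.06 0.08 0.26 0.36 0.9"

```text
t: 9.32
eef_pos: [0.5477, -0.2618, 0.1484]
tool_rot: [0.154, -0.679, 0.697, -0.175]
contact_force: [0.3, -0.3, 0.5]
gripper_width: 0.871
```

apply_moves:
  moves: "-0.74 0.15 0.05 0.08 0.26 0.37 0.91; -0.74 0.16 0.04 0.08 0.27 0.37 0.9; -0.74 0.15 0.03 0.09 0.26 0.36 0.91; -0.74 0 0 0 0 0 0; -0.74 0 0 0 0 0 0; -0.74 0 0 0 0 0 0"

```text
t: 9.82
eef_pos: [0.5445, -0.3015, 0.1231]
tool_rot: [0.161, -0.62, 0.743, -0.194]
contact_force: [0.6, 0.2, 0.9]
gripper_width: 0.871
```

Run:
```python
from h import *
st()
P={}
for c in('top','side'):
    P[c]=snap(c,f'{c}5.png')
import pickle;pickle.dump(P,open('m5.pkl','wb'))
R=tool(2.91+np.pi/2-2*np.pi,np.radians(30),True)
t=ctr2tcp([.531,-.314,.037],R)
plan([(t,R,6)],-.74)
cv2.imwrite('pics/c5.png',np.hstack([cv2.resize(P['side']['image'][80:280,200:400,::-1],(400,400)),cv2.resize(P['top']['image'][110:260,230:380,::-1],(400,400))]))
```

```text
t 9.82 pos [ 0.5445 -0.3015  0.1231] x [-0.179 -0.984  0.001] z [ 0.48  -0.088 -0.873] F [0.6 0.2 0.9] w 0.871 q [ 0.59  0.37 -0.13  2.14 -0.61  0.17 -0.69]
-0.74 0.02 0.07 0.13 0.03 0.06 0.11; -0.74 0.02 0.07 0.13 0.03 0.06 0.1; -0.74 0.02 0.08 0.13 0.04 0.06 0.11; -0.74 0.02 0.07 0.13 0.03 0.06 0.11; -0.74 0.03 0.07 0.13 0.03 0.06 0.11; -0.74 0.02 0.07 0.13 0.03 0.05 0.1
end [ 0.5427 -0.3172  0.0165] [[-0.229, -0.973, -0.0], [0.487, -0.114, -0.866]] rows 6
```

View pics/c5.png

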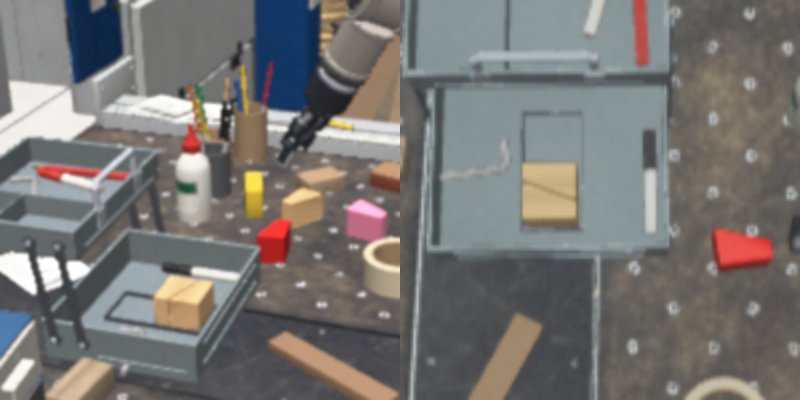

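View pics/top5.png

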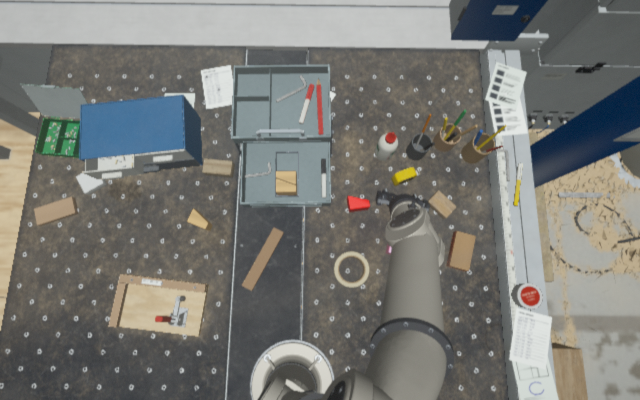

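```bash
cat > fk.py <<'E'
from h import *
import itertools
D=[([1.026,.478,.022,1.556,-.011,1.109,-.083],[.2856,-.6116,.2313],[.423,-.906,0],[0,0,-1]),
([.24,.32,-.52,1.9,.19,.96,-.33],[.5307,.0391,.2007],[.999,.036,.002],[.002,.004,-1]),
([.21,.42,-.48,1.98,.27,.8,-.4],[.5303,.0318,.1199],[1,.025,.003],[.003,0,-1]),
([.17,.55,-.46,1.52,.26,1.13,-.32],[.6864,.0361,.2157],[1,.025,.003],[.003,0,-1]),
([.17,.5,-.47,1.42,.23,1.28,-.29],[.6866,.0357,.2919],[1,.026,-.003],[-.003,0,-1]),
([.59,.37,-.13,2.14,-.61,.17,-.69],[.5445,-.3015,.1231],[-.179,-.984,.001],[.48,-.088,-.873])]
best=[]
for s in itertools.product([1,-1],repeat=7):
    for o1 in (0,np.pi/2,np.pi,-np.pi/2):
        for o7 in (0,np.pi/2,np.pi,-np.pi/2):
            e=0
            for q,p,x,z in D:
                R=Ro.from_euler('ZYZYZYZ',np.array(q)*s+[o1,0,0,0,0,0,o7]).as_matrix()
                e+=np.sum((R[:,0]-x)**2)+np.sum((R[:,2]-z)**2)
            best.append((e,s,o1,o7))
best.sort(key=lambda b:b[0]);print(best[:4])
e,s,o1,o7=best[0]
A=[];b=[]
for q,p,x,z in D:
    qq=np.array(q)*s+[o1,0,0,0,0,0,o7]
    R2=Ro.from_euler('ZYZ',qq[:3]).as_matrix();R4=Ro.from_euler('ZYZYZ',qq[:5]).as_matrix();R7=Ro.from_euler('ZYZYZYZ',qq).as_matrix()
    A.append(np.c_[[0,0,1],R2[:,2],R2[:,0],R4[:,2],R7[:,2]]);b+=p
A=np.vstack(A);r=np.linalg.lstsq(A,np.array(b),rcond=None);print(np.round(r[0],4),np.round(A@r[0]-b,3))
E
python3 fk.py
```

```text
Traceback (most recent call last):
  File "fk.py", line 15, in <module>
    R=Ro.from_euler('ZYZYZYZ',np.array(q)*s+[o1,0,0,0,0,0,o7]).as_matrix()
      ~~~~~~~~~~~~~^^^^^^^^^^^^^^^^^^^^^^^^^^^^^^^^^^^^^^^^^^^
  File "scipy/spatial/transform/_rotation.pyx", line 1413, in scipy.spatial.transform._rotation.Rotation.from_euler
ValueError: Expected axis specification to be a non-empty string of upto 3 characters, got ZYZYZYZ
```

```bash
sed -i "s/Ro.from_euler(/E(/g" fk.py; sed -i "2i def E(ax,an):\n    R=Ro.identity()\n    for a,t in zip(ax,an): R=R*Ro.from_rotvec(np.array([0,t,0.]) if a=='Y' else np.array([0,0,t]))\n    return R" fk.py; python3 fk.py
```

```text
[(np.float64(0.0001682209550232498), (-1, 1, -1, 1, -1, 1, -1), 0, 3.141592653589793), (np.float64(0.0001682209550232519), (-1, -1, -1, -1, -1, -1, -1), 3.141592653589793, 0), (np.float64(0.7390251078946344), (-1, 1, -1, 1, -1, 1, -1), 1.5707963267948966, -1.5707963267948966), (np.float64(0.7390251078946348), (-1, -1, -1, -1, -1, -1, -1), -1.5707963267948966, 1.5707963267948966)]
[-0.0051  0.7731 -0.0734  0.4325  0.2977] [ 0.058  0.029 -0.007 -0.026  0.011  0.006 -0.002  0.008  0.009  0.021
  0.004 -0.009  0.009  0.007 -0.011  0.006  0.048  0.012]
```

```bash
cat >> fk.py <<'E'
def feats(q):
    qq=np.array(q)*s+[o1,0,0,0,0,0,o7]
    M=lambda n:E('ZYZYZYZ'[:n],qq[:n]).as_matrix()
    R1,R3,R4,R5,R6=M(1),M(3),M(4),M(5),M(6)
    return np.c_[[0,0,1],R1[:,0],R3[:,2],R3[:,0],R4[:,0],R5[:,2],R5[:,0],R6[:,0],R6[:,2]]
A=np.vstack([feats(d[0]) for d in D])
for lam in (1e-3,3e-3,1e-2):
    K=np.vstack([A,lam*np.eye(9)]);r=np.linalg.lstsq(K,np.r_[b,np.zeros(9)],rcond=None)[0];print(lam,np.round(r,4),np.abs(A@r-b).max())
E
python3 fk.py|tail -3
```

```text
0.001 [ 0.159   0.121   0.5716 -0.1139  0.0494  0.4251 -0.0609 -0.0058  0.3093] 0.05683612834568191
0.003 [ 0.159   0.121   0.5714 -0.1138  0.0493  0.4251 -0.0609 -0.0058  0.3092] 0.05683404819178384
0.01 [ 0.1594  0.1214  0.5701 -0.1136  0.0489  0.4248 -0.0605 -0.0059  0.3085] 0.05681043299755506
```

```bash
cat >> fk.py <<'E'
def feats(q):
    qq=np.array(q)*s+[o1,0,0,0,0,0,o7]
    M=lambda n:E('ZYZYZYZ'[:n],qq[:n]).as_matrix()
    R1,R3,R4,R5,R6=M(1),M(3),M(4),M(5),M(6)
    return np.c_[[0,0,1],R1[:,0],R1[:,1],R3[:,2],R3[:,1],R5[:,2],R5[:,1],R6[:,2]]
A=np.vstack([feats(d[0]) for d in D])
for lam in (1e-3,1e-2,3e-2):
    K=np.vstack([A,lam*np.eye(8)]);r=np.linalg.lstsq(K,np.r_[b,np.zeros(8)],rcond=None)[0];print(lam,np.round(r,4),np.abs(A@r-b).max())
E
python3 fk.py|tail -3
```

```text
0.001 [ 0.281  -0.0017 -0.0321  0.5449 -0.0267  0.4734 -0.004   0.3239] 0.0022335143940948043
0.01 [ 0.2809 -0.0007 -0.0323  0.5435 -0.0267  0.4731 -0.0036  0.3227] 0.002376110113866181
0.03 [ 0.28    0.007  -0.0333  0.5328 -0.0272  0.4707 -0.0007  0.3134] 0.003481529114678361
```

```bash
cat >> fk.py <<'E'
r=np.array([ 0.281,-0.0017,-0.0321,0.5449,-0.0267,0.4734,-0.004,0.3239])
LO=np.array([-2.96,-.34,-1.41,.24,-1.37,.17,-2.96]);HI=np.array([2.96,2.1,1.46,2.44,4.51,1.92,2.96])
def fk(q): return feats(q)@r, E('ZYZYZYZ',np.array(q)*s+[o1,0,0,0,0,0,o7])
from scipy.optimize import least_squares
def ik(p,R,q0,n=8,seed=0):
    rng=np.random.default_rng(seed);best=None
    def f(q):
        pp,RR=fk(q);return np.r_[(pp-p)*10,(R.inv()*RR).as_rotvec()*2]
    for i in range(n):
        qi=np.clip(np.array(q0)+rng.normal(0,.5 if i else 0,7),LO+.01,HI-.01)
        z=least_squares(f,qi,bounds=(LO,HI),max_nfev=60)
        m=np.min(np.minimum(z.x-LO,HI-z.x)[[1,2,3,4,5]])
        if best is None or z.cost<best[0]-1e-4 or (z.cost<best[0]+1e-6 and m>best[2]): best=(z.cost,z.x,m)
    return best
if __name__=='__main__':
    q0=[.59,.37,-.13,2.14,-.61,.3,-.69]
    for L in (0,8,14,18,22,26,30,34):
        R=tool(2.91+np.pi/2-2*np.pi,np.radians(L),True);t=ctr2tcp([.531,-.314,.037],R)
        a=ik(t,R,q0)
        Rp=tool(BY-np.pi/2,np.radians(L),True);res=[]
        for bx,z in ((.028,.10),(.053,.04)):
            c=[BOX[0]+bx,BOX[1]+bx*BY,z]; res.append(ik(ctr2tcp(c,Rp),Rp,q0))
        print(L,[(round(k[0],5),np.round(k[1],2).tolist()) for k in [a]+res])
E
python3 fk.py|tail -8
```

```text
0 [(np.float64(0.0), [0.65, 0.67, -0.29, 1.83, 0.28, 0.68, -1.61]), (np.float64(0.0), [0.1, 0.65, -0.36, 1.69, 0.28, 0.86, -1.92]), (np.float64(0.0), [0.06, 0.75, -0.29, 1.65, 0.28, 0.79, -1.91])]
8 [(np.float64(0.0), [0.98, 0.73, -0.71, 1.91, 0.76, 0.63, -1.99]), (np.float64(0.0), [0.23, 0.63, -0.54, 1.79, 0.51, 0.72, -2.11]), (np.float64(0.0), [-0.41, 0.72, 0.36, 1.79, -0.42, 0.57, -1.35])]
14 [(np.float64(0.0), [0.22, 0.61, 0.31, 2.02, -0.69, 0.36, -0.71]), (np.float64(0.0), [0.16, 0.57, -0.42, 1.87, 0.52, 0.55, -2.14]), (np.float64(0.0), [-0.44, 0.69, 0.39, 1.87, -0.54, 0.42, -1.24])]
18 [(np.float64(0.0), [0.9, 0.65, -0.55, 2.03, 0.84, 0.33, -2.08]), (np.float64(0.0), [0.17, 0.56, -0.44, 1.92, 0.65, 0.47, -2.27]), (np.float64(0.0), [-0.41, 0.67, 0.33, 1.92, -0.54, 0.31, -1.23])]
22 [(np.float64(0.0), [0.9, 0.63, -0.52, 2.08, 1.04, 0.22, -2.27]), (np.float64(0.0), [0.11, 0.53, -0.36, 1.98, 0.73, 0.35, -2.36]), (np.float64(0.0), [-0.5, 0.69, 0.45, 1.97, -0.98, 0.26, -0.82])]
26 [(np.float64(0.0), [0.94, 0.64, -0.55, 2.12, 1.53, 0.18, -2.73]), (np.float64(0.0), [-0.5, 0.53, 0.4, 2.06, -0.77, 0.19, -1.0]), (np.float64(0.0), [-0.49, 0.68, 0.42, 2.01, -1.35, 0.18, -0.45])]
30 [(np.float64(0.0), [1.17, 0.75, -0.83, 2.15, 1.86, 0.35, -2.95]), (np.float64(2e-05), [-0.02, 0.5, -0.19, 2.08, 1.29, 0.17, -2.96]), (np.float64(0.00565), [-0.01, 0.63, -0.2, 2.0, 1.32, 0.17, -2.96])]
34 [(np.float64(0.0), [1.35, 0.91, -1.07, 2.17, 2.0, 0.53, -2.95]), (np.float64(0.00923), [-0.0, 0.5, -0.21, 2.08, 1.31, 0.17, -2.96]), (np.float64(0.03153), [-0.5, 0.67, 0.43, 2.01, -1.37, 0.17, -0.44])]
```

Run:
```python
from h import *
import pickle
P=pickle.load(open('m5.pkl','rb'))
rc=np.array([[-.034,-.032],[.034,-.032],[.034,.032],[-.034,.032]])
c=BOX+[-.038,-.001]
r=dict(top=(268,162,305,200),side=(272,212,312,246))
print(c,facefit(P,r,[*c,BY],z=.053,pl=rc,tag='cd'))
for k in('top','side'): print(facefit(P,r,[*c,BY],z=.053,pl=rc,tag='q',cams=(k,)))
# overlay bay strips rectangle at z=.003 (inner 144x70)
bay=np.array([[-.072,-.035],[.072,-.035],[.072,.035],[-.072,.035]])
im=[]
for k,rect in (('top',(225,110,345,220)),('side',(215,160,345,280))):
    I=cv2.resize(P[k]['image'][:,:,::-1],None,fx=6,fy=6,interpolation=cv2.INTER_CUBIC)
    for z0,col in((.003,(0,0,255)),(.011,(0,255,255))):
        uv=np.array([proj(P[k],x) for x in prism(bay,z0,z0,[*BOX,BY])])[:4]; cv2.polylines(I,[np.int32(uv*6+3)],True,col,1)
    b=np.array([[-.11,-.138],[.11,-.138],[.11,.138],[-.11,.138]]);uv=np.array([proj(P[k],x) for x in prism(b,.06,.06,[*BOX,BY])])[:4]; cv2.polylines(I,[np.int32(uv*6+3)],True,(0,255,0),1)
    l,t,rr,bb=rect; I=I[t*6:bb*6,l*6:rr*6]; cv2.imwrite(f'pics/ov_{k}.png',I)
```

```text
[0.5951 0.0341] (array([0.59369571, 0.03667028, 0.01882291]), np.float64(0.6175348344767781), [np.float64(419.0), np.float64(426.0)])
(array([0.59550086, 0.03426484, 0.04879584]), np.float64(0.18509055173382), [np.float64(419.0)])
(array([0.59328417, 0.04058532, 0.05379975]), np.float64(0.3963361870569824), [np.float64(426.0)])
```

View pics/ov_top.png

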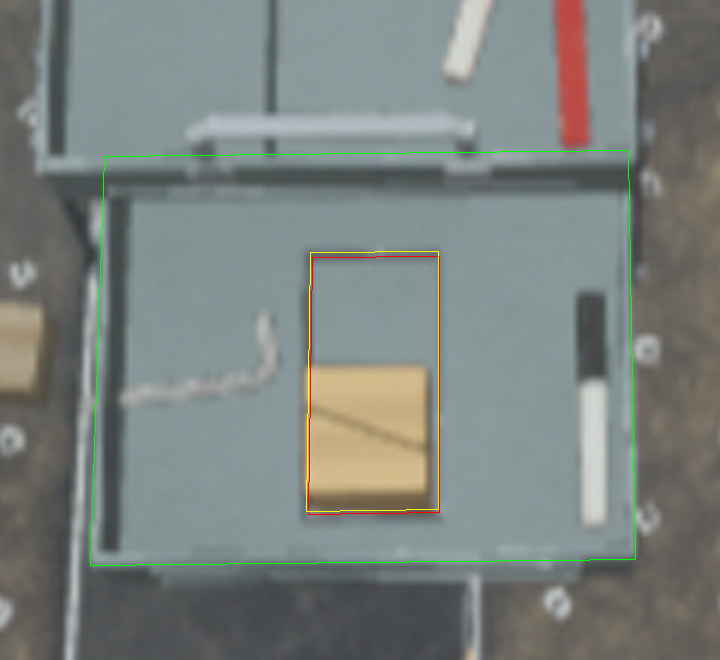

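View pics/ov_side.png

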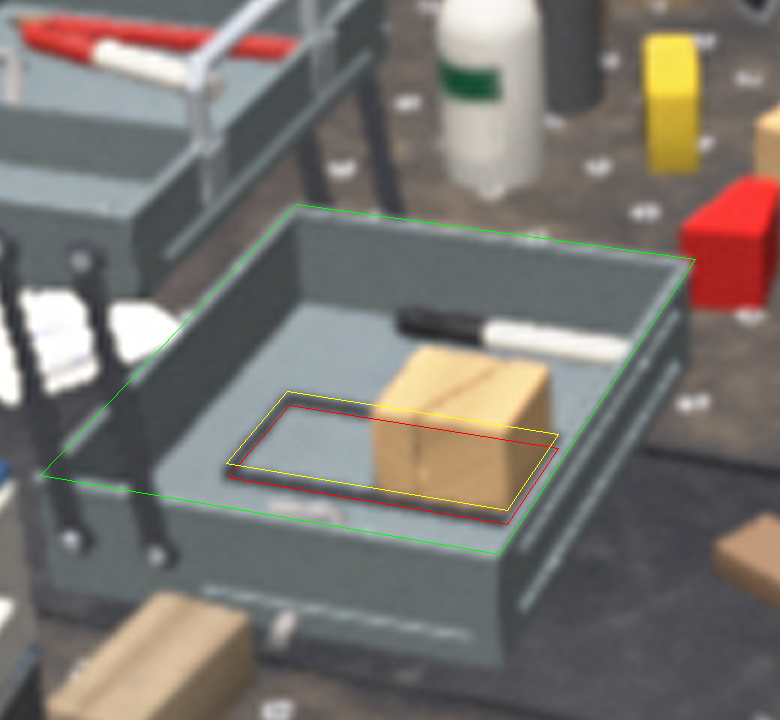

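View pics/ff_cd.png

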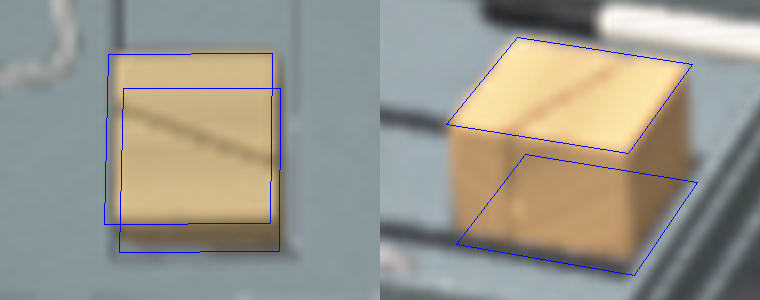

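Run:
```python
from h import *
R=tool(2.91+np.pi/2-2*np.pi,np.radians(18),True)
t=ctr2tcp([.531,-.314,.037],R); print(t)
plan([(t+[0,0,.085],R,5)],-.8)
plan([(t,R,6)],-.8,start=(t+[0,0,.085],R))
```

```text
[ 0.53821841 -0.31570227  0.01417464]
-0.8 0.03 0.03 0.03 -0.56 0.06 0.14; -0.8 0.02 0.02 0.04 -0.56 0.05 0.13; -0.8 0.03 0.02 0.03 -0.56 0.06 0.14; -0.8 0.02 0.02 0.03 -0.57 0.06 0.13; -0.8 0.03 0.02 0.04 -0.56 0.06 0.14
end [ 0.5381 -0.3162  0.0992] [[-0.23, -0.973, 0.0], [0.301, -0.071, -0.951]] rows 5
-0.8 0 0.04 0.11 0 0 0; -0.8 0 0.03 0.11 0 0 0; -0.8 0 0.04 0.12 0 0 0; -0.8 0 0.04 0.11 0 0 0; -0.8 0 0.03 0.11 0 0 0; -0.8 0 0.04 0.11 0 0 0
end [ 0.538  -0.3156  0.0146] [[-0.23, -0.973, 0.0], [0.301, -0.071, -0.951]] rows 6
```

apply_moves:
  moves: "-0.8 0.03 0.03 0.03 -0.56 0.06 0.14; -0.8 0.02 0.02 0.04 -0.56 0.05 0.13; -0.8 0.03 0.02 0.03 -0.56 0.06 0.14; -0.8 0.02 0.02 0.03 -0.57 0.06 0.13; -0.8 0.03 0.02 0.04 -0.56 0.06 0.14; -0.8 0 0 0 0 0 0; -0.8 0 0 0 0 0 0"

```text
t: 10.5
eef_pos: [0.538, -0.3162, 0.0987]
tool_rot: [0.097, -0.613, 0.775, -0.123]
contact_force: [0.7, -0.2, 0.2]
gripper_width: 0.899
```

Run:
```python
from h import *
st()
R=tool(2.91+np.pi/2-2*np.pi,np.radians(18),True)
t=ctr2tcp([.531,-.314,.037],R); print(t)
plan([(t,R,7)],-.8)
```

```text
t 10.5 pos [ 0.538  -0.3162  0.0987] x [-0.23  -0.973  0.   ] z [ 0.3   -0.071 -0.951] F [ 0.7 -0.2  0.2] w 0.899 q [ 0.3   0.44  0.21  2.04 -0.44  0.39 -0.94]
[ 0.53821841 -0.31570227  0.01417464]
-0.8 0 0.03 0.1 0 0 0; -0.8 0 0.03 0.09 0 0 0; -0.8 0 0.03 0.1 0 0 0; -0.8 0 0.03 0.09 0 0 0; -0.8 0 0.03 0.1 0 0 0; -0.8 0 0.04 0.09 0 0 -0.01; -0.8 0 0.03 0.1 0 0 0
end [ 0.5377 -0.3162  0.0141] [[-0.229, -0.973, 0.0], [0.3, -0.071, -0.951]] rows 7
```

Reached exactly. Halfway down, then a look.

apply_moves:
  moves: "-0.8 0 0.03 0.1 0 0 0; -0.8 0 0.03 0.09 0 0 0; -0.8 0 0.03 0.1 0 0 0; -0.8 0 0 0 0 0 0"

```text
t: 10.83
eef_pos: [0.5357, -0.3157, 0.0595]
tool_rot: [0.096, -0.612, 0.776, -0.12]
contact_force: [-1.2, 1.2, -0.3]
gripper_width: 0.901
```

Run:
```python
from h import *
st()
P={k:snap(k,k+'6.png') for k in('top','side')}
cv2.imwrite('pics/c6.png',np.hstack([cv2.resize(P['side']['image'][130:230,300:400,::-1],(400,400),interpolation=2),cv2.resize(P['top']['image'][160:240,350:430,::-1],(400,400),interpolation=2)]))
```

```text
t 10.83 pos [ 0.5357 -0.3157  0.0595] x [-0.232 -0.973 -0.002] z [ 0.296 -0.068 -0.953] F [-1.2  1.2 -0.3] w 0.901 q [ 0.35  0.5   0.15  2.06 -0.49  0.32 -0.89]
```

View pics/c6.png

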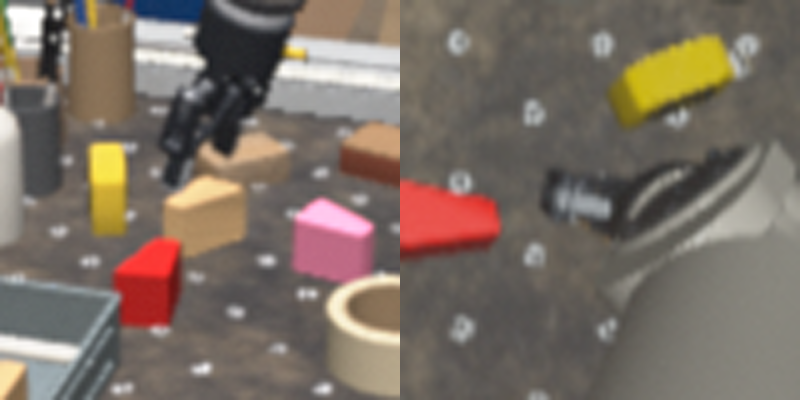

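apply_moves:
  moves: "-0.8 0 0.03 0.09 0 0 0; -0.8 0 0.03 0.1 0 0 0; -0.8 0 0.03 0.09 0 0 0; -0.8 0 0.03 0.1 0 0 0; -0.8 0 0 0 0 0 0; -0.8 0 0 0 0 0 0"

```text
t: 11.43
eef_pos: [0.5374, -0.3167, 0.0134]
tool_rot: [0.097, -0.612, 0.776, -0.121]
contact_force: [0.5, -1.0, 1.1]
gripper_width: 0.9
```

apply_moves:
  moves: "1 0 0 0 0 0 0; 1 0 0 0 0 0 0; 1 0 0 0 0 0 0; 1 0 0 0 0 0 0; 1 0 0 0 0 0 0"
  force: 60

```text
t: 11.85
eef_pos: [0.5385, -0.3172, 0.015]
tool_rot: [0.097, -0.612, 0.775, -0.123]
contact_force: [-2.7, 0.3, 5.4]
gripper_width: 0.742
```

Run:
```python
from h import *
st()
P={k:snap(k,k+'7.png') for k in('top','side')}
cv2.imwrite('pics/c7.png',np.hstack([cv2.resize(P['side']['image'][130:230,300:400,::-1],(400,400),interpolation=2),cv2.resize(P['top']['image'][160:240,350:430,::-1],(400,400),interpolation=2)]))
```

```text
t 11.85 pos [ 0.5385 -0.3172  0.015 ] x [-0.232 -0.973 -0.   ] z [ 0.301 -0.072 -0.951] F [-2.7  0.3  5.4] w 0.742 q [ 0.41  0.58  0.07  2.06 -0.53  0.22 -0.83]
```

View pics/c7.png

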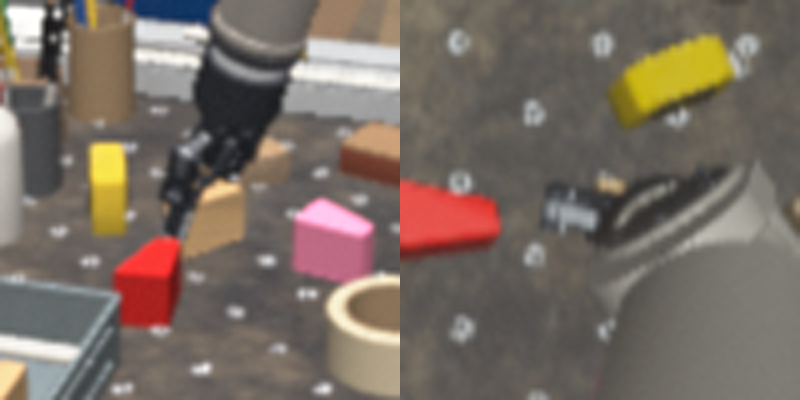

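```bash
cat >> h.py <<'E'
def bx(x,y,z): 
    c,s=np.cos(BY),np.sin(BY); return np.array([BOX[0]+c*x-s*y,BOX[1]+s*x+c*y,z])
E
python3 - <<'E'
from h import *
o=bot.get_obs();R0=q2R(o['tool_rot']);p=np.array(o['eef_pos'])
R24=tool(BY-np.pi/2,np.radians(24),True)
plan([(p+[0,0,.135],R0,6),(bx(-.010,0,.15),R24,14)],1)
E
```

```text
1 0 -0.06 -0.18 0 0 0; 1 0 -0.06 -0.18 0 0 0; 1 0 -0.05 -0.17 0 0 0; 1 0 -0.06 -0.18 0 0 0; 1 0 -0.06 -0.18 0 0 0; 1 0 -0.06 -0.18 0 0 0; 1 -0.22 0 0 0.11 -0.1 -0.25; 1 -0.21 0 0 0.1 -0.09 -0.25; 1 -0.22 -0.01 0 0.11 -0.1 -0.24; 1 -0.21 -0.01 0.01 0.11 -0.09 -0.25; 1 -0.22 -0.02 0.01 0.1 -0.1 -0.25; 1 -0.21 -0.02 0 0.11 -0.09 -0.25
1 -0.22 -0.02 0.01 0.11 -0.1 -0.25; 1 -0.21 -0.02 0.01 0.1 -0.09 -0.25; 1 -0.21 -0.03 0.02 0.11 -0.1 -0.24; 1 -0.21 -0.04 0.01 0.11 -0.09 -0.25; 1 -0.22 -0.03 0.02 0.1 -0.1 -0.25; 1 -0.21 -0.04 0.01 0.11 -0.09 -0.25; 1 -0.21 -0.05 0.02 0.11 -0.1 -0.25; 1 -0.21 -0.05 0.02 0.1 -0.09 -0.25
end [0.6235 0.0353 0.1506] [[0.026, -1.0, 0.0], [0.406, 0.01, -0.914]] rows 20
```

apply_moves:
  moves: "1 0 -0.04 -0.1 0 0 0; 1 0 -0.06 -0.18 0 0 0; 1 0 -0.06 -0.18 0 0 0; 1 0 -0.06 -0.19 0 0 0; 1 0 -0.06 -0.18 0 0 0; 1 0 -0.05 -0.18 0 0 0; 1 0 -0.02 -0.06 0 0 0; 1 0 0 0 0 0 0"

```text
t: 12.62
eef_pos: [0.5396, -0.3174, 0.1513]
tool_rot: [0.098, -0.612, 0.775, -0.124]
contact_force: [0.1, 0.1, -0.9]
gripper_width: 0.738
```

apply_moves:
  moves: "1 -0.22 0 0 0.11 -0.1 -0.25; 1 -0.21 0 0 0.1 -0.09 -0.25; 1 -0.22 -0.01 0 0.11 -0.1 -0.24; 1 -0.21 -0.01 0.01 0.11 -0.09 -0.25; 1 -0.22 -0.02 0.01 0.1 -0.1 -0.25; 1 -0.21 -0.02 0 0.11 -0.09 -0.25; 1 -0.22 -0.02 0.01 0.11 -0.1 -0.25; 1 -0.21 -0.02 0.01 0.1 -0.09 -0.25; 1 -0.21 -0.03 0.02 0.11 -0.1 -0.24"

```text
t: 13.37
eef_pos: [0.5912, -0.0893, 0.1467]
tool_rot: [0.13, -0.671, 0.717, -0.136]
contact_force: [0.4, -0.7, -0.7]
gripper_width: 0.742
```

apply_moves:
  moves: "1 -0.21 -0.04 0.01 0.11 -0.09 -0.25; 1 -0.22 -0.03 0.02 0.1 -0.1 -0.25; 1 -0.21 -0.04 0.01 0.11 -0.09 -0.25; 1 -0.21 -0.05 0.02 0.11 -0.1 -0.25; 1 -0.19 -0.05 0.02 0.1 -0.09 -0.25; 1 0 0 0 0 0 0; 1 0 0 0 0 0 0"

```text
t: 13.95
eef_pos: [0.6221, 0.035, 0.1479]
tool_rot: [-0.148, 0.702, -0.682, 0.143]
contact_force: [-0.8, -0.8, -1.4]
gripper_width: 0.74
```

Run:
```python
from h import *
st()
P={k:snap(k,k+'8.png') for k in('top','side')}
cv2.imwrite('pics/c8.png',np.hstack([cv2.resize(P['side']['image'][90:270,200:380,::-1],(400,400),interpolation=2),cv2.resize(P['top']['image'][100:240,220:360,::-1],(400,400),interpolation=2)]))
R24=tool(BY-np.pi/2,np.radians(24),True)
plan([(bx(.030,0,.087),R24,4),(bx(.035,0,.073),R24,2)],1)
```

```text
t 13.95 pos [0.6221 0.035  0.1479] x [ 0.029 -1.     0.   ] z [ 0.403  0.012 -0.915] F [-0.8 -0.8 -1.4] w 0.74 q [-0.49  0.34  0.36  2.11 -0.2   0.31 -1.54]
1 -0.01 -0.03 0.15 0.01 0 0; 1 0 -0.02 0.15 0.02 0 0; 1 -0.01 -0.03 0.16 0.01 0 0; 1 0 -0.03 0.15 0.02 -0.01 0; 1 0 0.01 0.06 0 0 0; 1 0 0 0.06 0 0 0
end [0.6685 0.0358 0.0732] [[0.025, -1.0, -0.0], [0.407, 0.011, -0.913]] rows 6
```

View pics/c8.png

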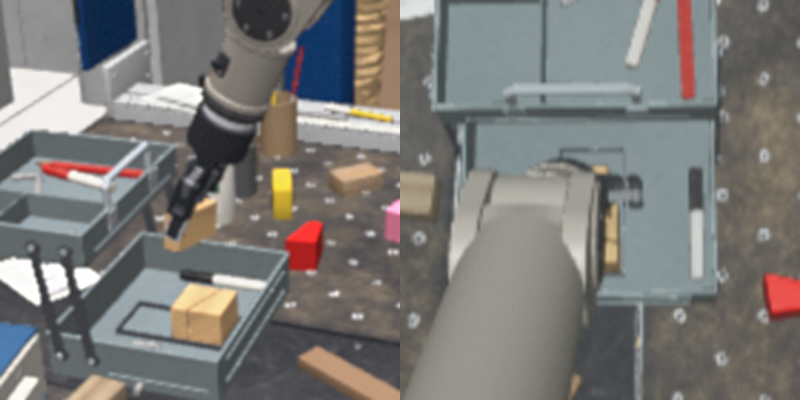

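apply_moves:
  moves: "1 -0.01 -0.03 0.15 0.01 0 0; 1 0 -0.02 0.15 0.02 0 0; 1 -0.01 -0.03 0.16 0.01 0 0; 1 0 0 0 0 0 0; 1 0 0 0 0 0 0"

```text
t: 14.47
eef_pos: [0.6533, 0.0345, 0.1021]
tool_rot: [-0.148, 0.7, -0.684, 0.145]
contact_force: [0.2, 0.1, -1.0]
gripper_width: 0.738
```

Run:
```python
from h import *
st()
P={k:snap(k,k+'9.png') for k in('side',)}
cv2.imwrite('pics/c9.png',cv2.resize(P['side']['image'][120:260,210:350,::-1],(560,560),interpolation=2))
R24=tool(BY-np.pi/2,np.radians(24),True)
plan([(bx(.030,0,.087),R24,2),(bx(.035,0,.073),R24,2),(bx(.036,0,.030),R24,4)],1)
```

```text
t 14.47 pos [0.6533 0.0345 0.1021] x [ 0.023 -1.     0.   ] z [ 0.405  0.009 -0.914] F [ 0.2  0.1 -1. ] w 0.738 q [-0.4   0.45  0.28  2.06 -0.26  0.23 -1.49]
1 0 -0.01 0.08 0 -0.01 -0.01; 1 -0.01 -0.01 0.07 0 0 -0.01; 1 0 0.01 0.06 0 0 0; 1 0 0 0.07 0 0 0; 1 0 0.03 0.08 0 0 0; 1 0 0.04 0.08 0 0 0; 1 0 0.03 0.09 0 0 0; 1 0 0.04 0.08 0 0 0
end [0.669  0.0363 0.0298] [[0.025, -1.0, -0.0], [0.407, 0.01, -0.914]] rows 8
```

View pics/c9.png

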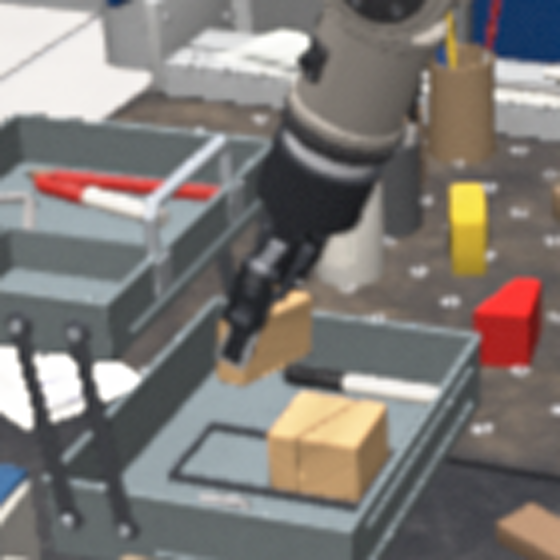

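apply_moves:
  moves: "1 0 -0.01 0.08 0 -0.01 -0.01; 1 -0.01 -0.01 0.07 0 0 -0.01; 1 0 0.01 0.06 0 0 0; 1 0 0 0.07 0 0 0; 1 0 0 0 0 0 0"

```text
t: 14.93
eef_pos: [0.6686, 0.0381, 0.0714]
tool_rot: [-0.149, 0.701, -0.682, 0.145]
contact_force: [-0.2, 0.4, -1.2]
gripper_width: 0.736
```

Run:
```python
from h import *
st()
P={k:snap(k,k+'10.png') for k in('side',)}
cv2.imwrite('pics/c10.png',cv2.resize(P['side']['image'][120:260,210:350,::-1],(560,560),interpolation=2))
L=lambda a:tool(BY-np.pi/2,np.radians(a),True)
plan([(bx(.036,0,.05),L(21),3),(bx(.037,0,.03),L(18),3)],1)
```

```text
t 14.93 pos [0.6686 0.0381 0.0714] x [ 0.028 -1.    -0.   ] z [ 0.406  0.012 -0.914] F [-0.2  0.4 -1.2] w 0.736 q [-0.36  0.52  0.23  2.04 -0.29  0.18 -1.46]
1 0.01 0.02 0.06 -0.25 0.01 0.01; 1 0 0.03 0.05 -0.25 0 0.01; 1 0.01 0.02 0.06 -0.24 0.01 0; 1 0 0.02 0.05 -0.25 0 0; 1 0 0.01 0.06 -0.25 0 0; 1 0 0.02 0.05 -0.25 0 0
end [0.6698 0.0356 0.0298] [[0.026, -1.0, 0.0], [0.309, 0.008, -0.951]] rows 6
```

View pics/c10.png

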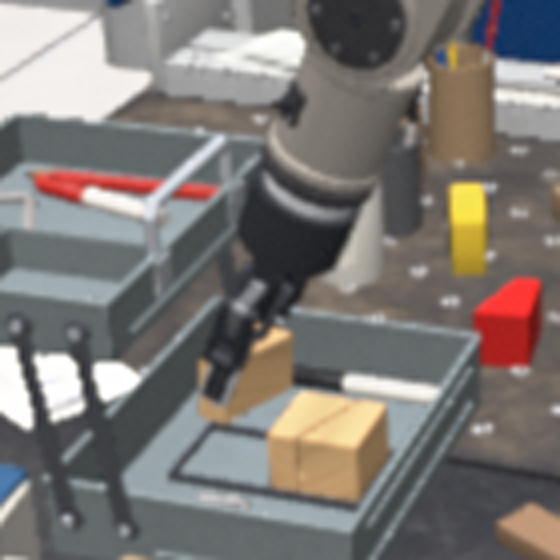

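apply_moves:
  moves: "1 0.01 0.02 0.06 -0.25 0.01 0.01; 1 0 0.03 0.05 -0.25 0 0.01; 1 0.01 0.02 0.06 -0.24 0.01 0; 1 0 0.02 0.05 -0.25 0 0; 1 0 0.01 0.06 -0.25 0 0; 1 0 0.02 0.05 -0.25 0 0; 1 0 0 0 0 0 0; 1 0 0 0 0 0 0"

```text
t: 15.65
eef_pos: [0.6703, 0.0356, 0.0305]
tool_rot: [-0.112, 0.707, -0.689, 0.11]
contact_force: [0.7, 0.8, -0.1]
gripper_width: 0.736
```

Run:
```python
from h import *
st()
P={k:snap(k,k+'11.png') for k in('side','top')}
cv2.imwrite('pics/c11.png',cv2.resize(P['side']['image'][140:260,220:340,::-1],(600,600),interpolation=2))
L=lambda a:tool(BY-np.pi/2,np.radians(a),True)
plan([(bx(.037,0,.0195),L(18),3)],1)
```

```text
t 15.65 pos [0.6703 0.0356 0.0305] x [ 0.026 -1.     0.   ] z [ 0.31   0.008 -0.951] F [ 0.7  0.8 -0.1] w 0.736 q [-0.33  0.61  0.22  1.97 -0.29  0.27 -1.45]
1 0 0.01 0.03 -0.01 0 0; 1 0 0.01 0.03 -0.01 0 0; 1 0 0.01 0.03 -0.01 0 0
end [0.6703 0.0356 0.0197] [[0.026, -1.0, 0.0], [0.309, 0.008, -0.951]] rows 3
```

View pics/c11.png

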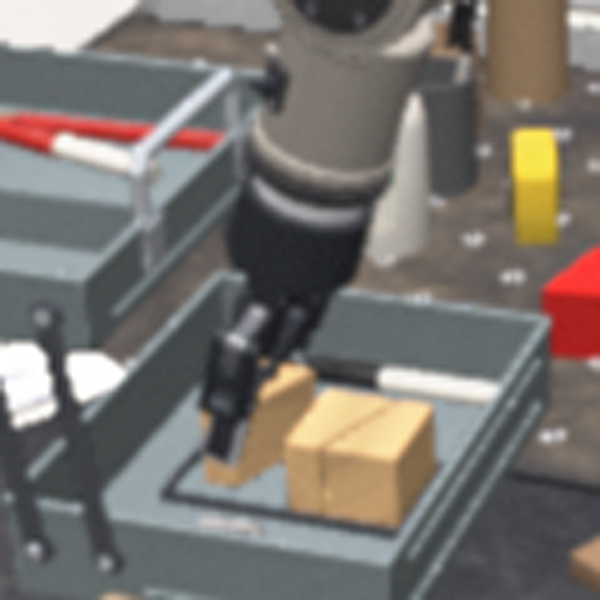

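apply_moves:
  moves: "1 0 0 0.03 0 0 0; 1 0 -0.01 0.03 0 0 0; 1 0 0 0.03 0 0 0; 1 0 -0.01 0.01 0 0 0; 1 0 0 0 0 0 0; 1 0 0 0 0 0 0"

```text
t: 16.25
eef_pos: [0.6764, 0.0357, 0.0203]
tool_rot: [-0.113, 0.707, -0.689, 0.11]
contact_force: [0.8, 0.3, -1.7]
gripper_width: 0.74
```

Run:
```python
from h import *
st()
```

```text
t 16.25 pos [0.6764 0.0357 0.0203] x [ 0.025 -1.     0.   ] z [ 0.311  0.008 -0.95 ] F [ 0.8  0.3 -1.7] w 0.74 q [-0.32  0.63  0.21  1.96 -0.29  0.26 -1.45]
```

apply_moves:
  moves: "1 0 0.006 0.017 0 0 0; 1 0 0 0 0 0 0; -0.95 0 0 0 0 0 0; -0.95 0 0 0 0 0 0; -0.95 0 0 0 0 0 0"

```text
t: 16.67
eef_pos: [0.6764, 0.0358, 0.0184]
tool_rot: [-0.113, 0.707, -0.689, 0.11]
contact_force: [-0.6, 0.0, 0.3]
gripper_width: 0.976
```

Run:
```python
from h import *
st()
P={k:snap(k,k+'12.png') for k in('side','top')}
cv2.imwrite('pics/c12.png',cv2.resize(P['side']['image'][140:260,220:340,::-1],(600,600),interpolation=2))
L=lambda a:tool(BY-np.pi/2,np.radians(a),True)
plan([(bx(.038,0,.05),L(21),2),(bx(.034,0,.075),L(24),2),(bx(.0,0,.13),L(24),3)],-.95)
```

```text
t 16.67 pos [0.6764 0.0358 0.0184] x [ 0.025 -1.     0.   ] z [ 0.311  0.008 -0.95 ] F [-0.6  0.   0.3] w 0.976 q [-0.32  0.64  0.2   1.96 -0.3   0.26 -1.45]
-0.95 0 -0.02 -0.13 0.36 0 0; -0.95 0 -0.02 -0.13 0.35 0 0; -0.95 0 -0.02 -0.1 0.38 0 0; -0.95 0 -0.03 -0.11 0.37 0 0; -0.95 0 0.02 -0.18 0 0 0; -0.95 0 0.03 -0.18 0 0 0; -0.95 0 0.02 -0.17 0 0 0
end [0.6336 0.0347 0.1298] [[0.026, -1.0, 0.0], [0.406, 0.01, -0.914]] rows 7
```

View pics/c12.png

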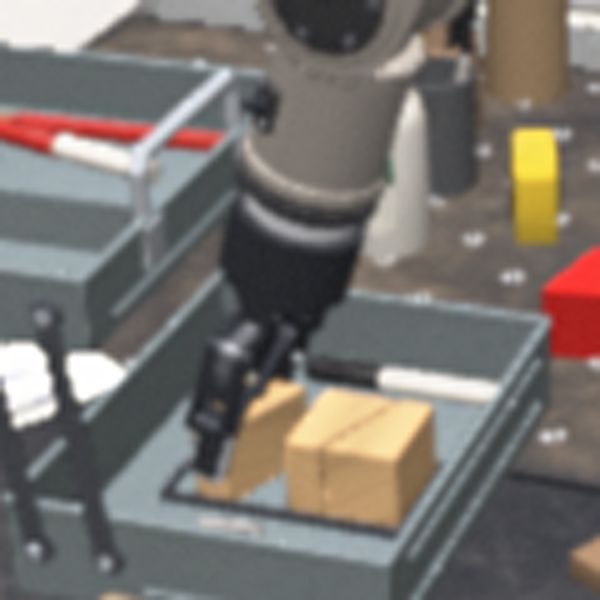

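Run:
```python
from h import *
L=lambda a:tool(BY-np.pi/2,np.radians(a),True)
plan([(bx(.042,.001,.019),L(22.5),3)],-.95)
```

```text
-0.95 0 0 0 0.36 0 0; -0.95 -0.01 0.01 -0.01 0.37 0 0; -0.95 0 0 0 0.36 0 0
end [0.6749 0.0369 0.0192] [[0.026, -1.0, 0.0], [0.383, 0.01, -0.924]] rows 3
```

apply_moves:
  moves: "-0.95 0 0 0 0.36 0 0; -0.95 0 0.01 -0.01 0.37 0 0; -0.95 0 0 0 0.36 0 0; -0.95 0 0 0 0 0 0; -0.95 0 0 0 0 0 0"

```text
t: 17.18
eef_pos: [0.6731, 0.0364, 0.0177]
tool_rot: [-0.132, 0.704, -0.686, 0.128]
contact_force: [-0.1, -0.3, 0.4]
gripper_width: 0.974
```

Run:
```python
from h import *
st()
```

```text
t 17.18 pos [0.6731 0.0364 0.0177] x [ 0.026 -1.    -0.001] z [ 0.361  0.011 -0.932] F [-0.1 -0.3  0.4] w 0.974 q [-0.35  0.63  0.24  2.01 -0.5   0.17 -1.25]
```

apply_moves:
  moves: "1 0 0 0 0 0 0; 1 0 0 0 0 0 0; 1 0 0 0 0 0 0; 1 0 0 0 0 0 0; 1 0 -0.004 -0.008 0 0 0; 1 0 -0.03 0.012 0 0 0; 1 0 -0.03 0.012 0 0 0; 1 0 -0.03 0.012 0 0 0; 1 0 0 0 0 0 0; 1 0 0 0 0 0 0"
  force: 50

```text
t: 18.02
eef_pos: [0.685, 0.0367, 0.0184]
tool_rot: [-0.132, 0.704, -0.686, 0.128]
contact_force: [0.2, 0.1, -1.4]
gripper_width: 0.741
```

Run:
```python
from h import *
st(); o=bot.get_obs(); p=o['eef_pos']; print('box x',(p[0]-BOX[0])*np.cos(BY)+(p[1]-BOX[1])*np.sin(BY))
P={k:snap(k,k+'13.png') for k in('side','top')}
cv2.imwrite('pics/c13.png',cv2.resize(P['side']['image'][140:260,220:340,::-1],(600,600),interpolation=2))
```

```text
t 18.02 pos [0.685  0.0367 0.0184] x [ 0.026 -1.    -0.002] z [ 0.361  0.011 -0.932] F [ 0.2  0.1 -1.4] w 0.741 q [-0.36  0.64  0.25  1.98 -0.5   0.19 -1.25]
box x 0.051917788623523184
```

View pics/c13.png

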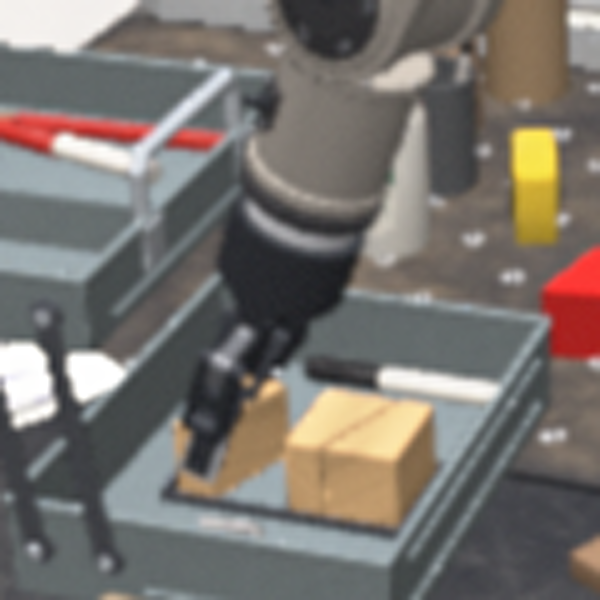

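apply_moves:
  moves: "1 0 -0.014 0.005 0.1 0 0; 1 0 -0.014 0.005 0.1 0 0; 1 0 0 0 0 0 0; 1 0 0 0 0 0 0"

```text
t: 18.45
eef_pos: [0.6882, 0.0368, 0.0186]
tool_rot: [-0.137, 0.703, -0.685, 0.132]
contact_force: [0.2, -0.4, -0.7]
gripper_width: 0.738
```

Run:
```python
from h import *
st()
```

```text
t 18.45 pos [0.6882 0.0368 0.0186] x [ 0.026 -1.    -0.002] z [ 0.374  0.012 -0.927] F [ 0.2 -0.4 -0.7] w 0.738 q [-0.36  0.64  0.25  1.98 -0.55  0.17 -1.2 ]
```

apply_moves:
  moves: "1 0 -0.015 0.006 0 0 0; 1 0 0 0 0 0 0; 1 0 0 0 0 0 0"

```text
t: 18.7
eef_pos: [0.6904, 0.0367, 0.0188]
tool_rot: [-0.137, 0.703, -0.685, 0.133]
contact_force: [-0.9, -0.0, -0.6]
gripper_width: 0.738
```

apply_moves:
  moves: "1 0 -0.012 0.005 0 0 0; 1 0 0 0 0 0 0; 1 0 0 0 0 0 0"

```text
t: 18.95
eef_pos: [0.6914, 0.0368, 0.0185]
tool_rot: [-0.137, 0.703, -0.685, 0.132]
contact_force: [-2.5, -0.2, 0.9]
gripper_width: 0.742
```

Run:
```python
from h import *
st()
P={k:snap(k,k+'14.png') for k in('side','top')}
cv2.imwrite('pics/c14.png',cv2.resize(P['side']['image'][140:260,220:340,::-1],(600,600),interpolation=2))
```

```text
t 18.95 pos [0.6914 0.0368 0.0185] x [ 0.026 -1.    -0.002] z [ 0.373  0.012 -0.928] F [-2.5 -0.2  0.9] w 0.742 q [-0.36  0.65  0.25  1.97 -0.55  0.18 -1.2 ]
```

View pics/c14.png

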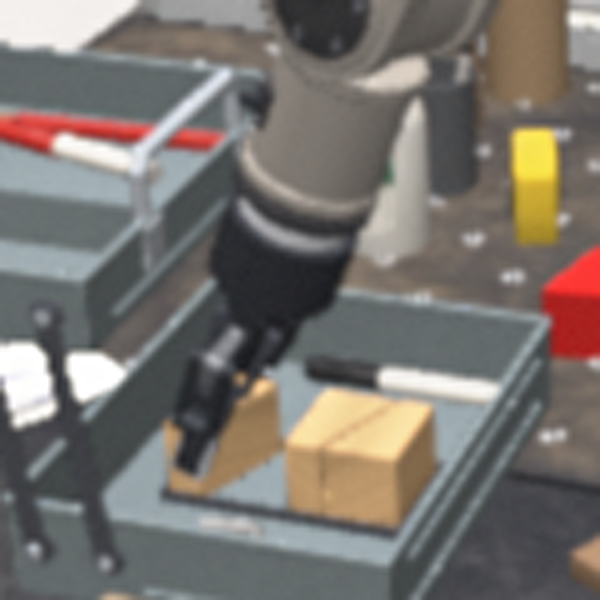

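apply_moves:
  moves: "1 0 0.003 0.006 0 0 0; 1 0 0 0 0 0 0; -0.97 0 0 0 0 0 0; -0.97 0 0 0 0 0 0; -0.97 0 0 0 0 0 0; -0.97 0 0 0 0 0 0"

```text
t: 19.55
eef_pos: [0.6922, 0.0368, 0.018]
tool_rot: [-0.138, 0.703, -0.685, 0.133]
contact_force: [-0.3, -0.2, -0.4]
gripper_width: 0.983
```

Run:
```python
from h import *
st()
L=lambda a:tool(BY-np.pi/2,np.radians(a),True)
plan([(bx(.045,.001,.024),L(21.5),2),(bx(.036,.0,.06),L(22),2),(bx(.024,.0,.085),L(22),2),(bx(-.03,0,.19),L(18),5)],-.97)
```

```text
t 19.55 pos [0.6922 0.0368 0.018 ] x [ 0.026 -1.    -0.002] z [ 0.375  0.012 -0.927] F [-0.3 -0.2 -0.4] w 0.983 q [-0.36  0.65  0.25  1.97 -0.56  0.18 -1.19]
-0.97 0 0.05 -0.05 -0.07 0.01 0; -0.97 -0.01 0.04 -0.04 -0.06 0.02 0; -0.97 0.01 -0.02 -0.15 0.06 0 0; -0.97 0 -0.02 -0.16 0.06 0 0; -0.97 0 0.01 -0.11 0 0 0; -0.97 0 0 -0.12 0 0 0; -0.97 0 0.02 -0.2 -0.2 0 0; -0.97 0 0.02 -0.19 -0.2 0 0; -0.97 0 0.02 -0.2 -0.2 0 0; -0.97 0 0.03 -0.19 -0.2 0 0; -0.97 0 0.03 -0.19 -0.2 0 0
end [0.6034 0.0346 0.1896] [[0.025, -1.0, 0.0], [0.309, 0.008, -0.951]] rows 11
```

apply_moves:
  moves: "-0.97 0 0.05 -0.05 -0.07 0 0; -0.97 0 0.04 -0.04 -0.06 0 0; -0.97 0 -0.02 -0.15 0.06 0 0; -0.97 0 -0.02 -0.16 0.06 0 0; -0.97 0 0.01 -0.11 0 0 0; -0.97 0 0 -0.12 0 0 0; -0.97 0 0.02 -0.2 -0.2 0 0; -0.97 0 0.02 -0.19 -0.2 0 0; -0.97 0 0.02 -0.2 -0.2 0 0; -0.97 0 0.03 -0.19 -0.2 0 0; -0.97 0 0.03 -0.19 -0.2 0 0"

```text
t: 20.47
eef_pos: [0.6016, 0.034, 0.1904]
tool_rot: [-0.112, 0.707, -0.69, 0.108]
contact_force: [0.1, -0.1, 0.9]
gripper_width: 0.986
```

Run:
```python
from h import *
st()
# A grasp: lean 12
for yaw in (-.375+np.pi/2,-.375-np.pi/2):
    R=tool(yaw,np.radians(12),yaw<0); t=ctr2tcp([.4693,.298,.037],R); print(t,R.as_matrix()[:,2])
    import fk
    for q0 in ([-.36,.5,.2,2,-.3,.5,-1.4],[-.9,.5,.2,2,-.3,.5,1.4]):
        print(fk.ik(t,R,q0,n=3))
```

```text
t 20.47 pos [0.6016 0.034  0.1904] x [ 0.026 -1.    -0.002] z [ 0.307  0.01  -0.952] F [ 0.1 -0.1  0.9] w 0.986 q [-0.73  0.3   0.66  2.05 -0.3   0.55 -1.43]
[0.47394312 0.29617234 0.01352446] [ 0.19346341 -0.07615234 -0.9781476 ]
[(np.float64(0.0001682209550232498), (-1, 1, -1, 1, -1, 1, -1), 0, 3.141592653589793), (np.float64(0.0001682209550232519), (-1, -1, -1, -1, -1, -1, -1), 3.141592653589793, 0), (np.float64(0.7390251078946344), (-1, 1, -1, 1, -1, 1, -1), 1.5707963267948966, -1.5707963267948966), (np.float64(0.7390251078946348), (-1, -1, -1, -1, -1, -1, -1), -1.5707963267948966, 1.5707963267948966)]
[-0.0051  0.7731 -0.0734  0.4325  0.2977] [ 0.058  0.029 -0.007 -0.026  0.011  0.006 -0.002  0.008  0.009  0.021
  0.004 -0.009  0.009  0.007 -0.011  0.006  0.048  0.012]
0.001 [ 0.159   0.121   0.5716 -0.1139  0.0494  0.4251 -0.0609 -0.0058  0.3093] 0.05683612834568191
0.003 [ 0.159   0.121   0.5714 -0.1138  0.0493  0.4251 -0.0609 -0.0058  0.3092] 0.05683404819178384
0.01 [ 0.1594  0.1214  0.5701 -0.1136  0.0489  0.4248 -0.0605 -0.0059  0.3085] 0.05681043299755506
0.001 [ 0.281  -
[... 338 characters left out ...]
60051,  2.04146313,  0.99494535,
        0.74161738, -0.42128443]), np.float64(0.39853686614819317))
(np.float64(2.7140491713264137e-18), array([-0.95171188,  0.56833359,  0.21214472,  2.08775127,  0.19253319,
        0.41676893,  0.24569358]), np.float64(0.2467689293476152))
[0.47394312 0.29617234 0.01352446] [ 0.19346341 -0.07615234 -0.9781476 ]
(np.float64(5.719307161521341e-17), array([-1.22493127,  0.6390151 ,  0.57174354,  2.10225131, -0.35200805,
        0.41261619, -2.39058474]), np.float64(0.24261618556817507))
(np.float64(6.790581359888863e-17), array([-0.55524464,  0.57345565, -0.28207997,  2.06231071,  0.70119314,
        0.54941684,  2.94057202]), np.float64(0.3776892937998393))
```

```bash
sed -i 's/^best=\[\]/best=[(1e-4,(-1,1,-1,1,-1,1,-1),0,np.pi)]/; s/^for s in itertools.*/for s in []:/; /^best.sort/d' fk.py
python3 - <<'E'
from h import *
R=tool(-.375-np.pi/2,np.radians(10),True); t=ctr2tcp([.4693,.298,.037],R)
plan([(t+[0,0,.10],R,11)],-.8)
print(t)
E
```

```text
-0.8 -0.2 0.11 0.03 -0.18 0.13 0.51; -0.8 -0.2 0.11 0.02 -0.17 0.13 0.5; -0.8 -0.19 0.12 0.03 -0.18 0.13 0.51; -0.8 -0.19 0.12 0.03 -0.17 0.13 0.51; -0.8 -0.19 0.13 0.03 -0.18 0.12 0.5; -0.8 -0.18 0.14 0.02 -0.17 0.13 0.51; -0.8 -0.17 0.15 0.03 -0.18 0.13 0.5; -0.8 -0.18 0.15 0.03 -0.18 0.13 0.51; -0.8 -0.16 0.15 0.02 -0.17 0.13 0.51; -0.8 -0.16 0.16 0.03 -0.18 0.13 0.5; -0.8 -0.16 0.17 0.03 -0.17 0.13 0.51
end [0.4731 0.2969 0.1132] [[-0.366, -0.93, 0.0], [0.162, -0.064, -0.985]] rows 11
[0.47317794 0.29647354 0.01336461]
```

apply_moves:
  moves: "-0.8 -0.2 0.11 0.03 -0.18 0.13 0.51; -0.8 -0.2 0.11 0.02 -0.17 0.13 0.5; -0.8 -0.19 0.12 0.03 -0.18 0.13 0.51; -0.8 -0.19 0.12 0.03 -0.17 0.13 0.51; -0.8 -0.19 0.13 0.03 -0.18 0.12 0.5; -0.8 -0.18 0.14 0.02 -0.17 0.13 0.51; -0.8 -0.17 0.15 0.03 -0.18 0.13 0.5; -0.8 -0.18 0.15 0.03 -0.18 0.13 0.51; -0.8 -0.16 0.15 0.02 -0.17 0.13 0.51; -0.8 -0.16 0.16 0.03 -0.18 0.13 0.5; -0.8 -0.16 0.17 0.03 -0.17 0.13 0.51; -0.8 0 0 0 0 0 0"

```text
t: 21.47
eef_pos: [0.4711, 0.3029, 0.1105]
tool_rot: [0.049, -0.564, 0.822, -0.071]
contact_force: [-0.1, 0.4, 0.1]
gripper_width: 0.899
```

Run:
```python
from h import *
st()
P={k:snap(k,k+'15.png') for k in('side','top')}
import pickle;pickle.dump(P,open('m15.pkl','wb'))
cv2.imwrite('pics/c15.png',np.hstack([cv2.resize(P['side']['image'][180:280,230:330,::-1],(400,400),interpolation=2),cv2.resize(P['top']['image'][130:215,235:320,::-1],(400,400),interpolation=2)]))
R=tool(-.375-np.pi/2,np.radians(10),True); t=ctr2tcp([.4693,.298,.037],R)
plan([(t,R,7)],-.8)
```

```text
t 21.47 pos [0.4711 0.3029 0.1105] x [-0.36  -0.933  0.001] z [ 0.161 -0.063 -0.985] F [-0.1  0.4  0.1] w 0.899 q [-1.39  0.52  0.8   2.05 -0.36  0.65 -2.33]
-0.8 0 0.02 0.12 0 0 0.01; -0.8 0 0.02 0.11 -0.01 0 0; -0.8 0 0.02 0.12 0 0 0.01; -0.8 0.01 0.02 0.11 0 0 0.01; -0.8 0 0.02 0.12 0 0 0; -0.8 0 0.02 0.11 -0.01 0 0.01; -0.8 0 0.02 0.12 0 -0.01 0.01
end [0.4734 0.2965 0.0131] [[-0.366, -0.93, -0.0], [0.162, -0.063, -0.985]] rows 7
```

View pics/c15.png

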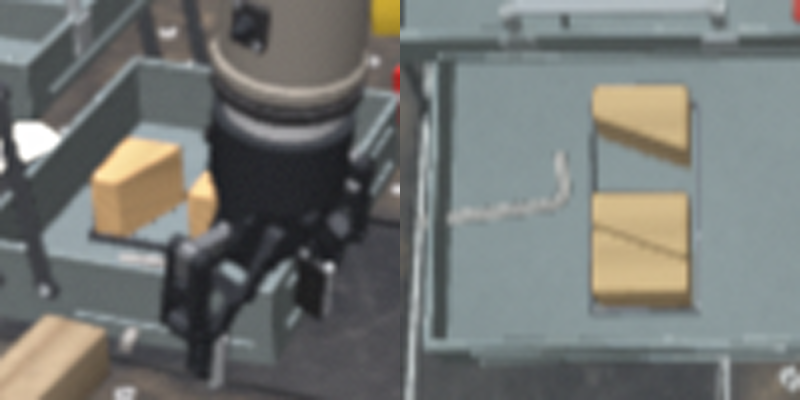

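View pics/side15.png

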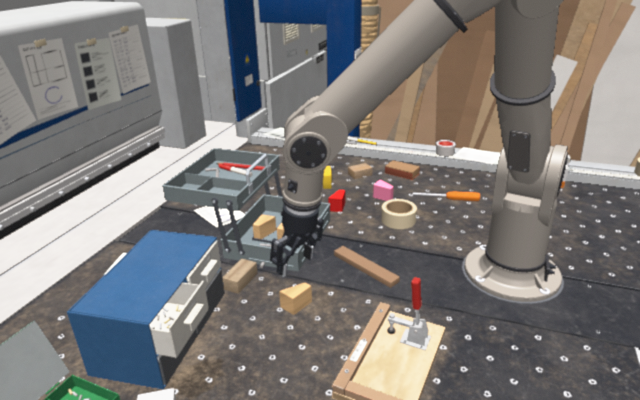

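Run:
```python
from h import *
import pickle
P=pickle.load(open('m15.pkl','rb'))
rc=np.array([[-.034,-.032],[.034,-.032],[.034,.032],[-.034,.032]])
a=facefit(P,dict(top=(268,162,305,200)),[.5951,.0341,BY],z=.053,pl=rc,tag='cd15',cams=('top',))
b=facefit(P,dict(top=(270,146,305,168)),[*bx(.054,0,0)[:2],np.pi+BY],z=.053,pl=W,tag='b15',cams=('top',))
print(a,b)
for v in (a[0],b[0]):
    d=v[:2]-BOX;print('box',d[0]*np.cos(BY)+d[1]*np.sin(BY),-d[0]*np.sin(BY)+d[1]*np.cos(BY),v[2])
cv2.imwrite('pics/f15.png',np.hstack([cv2.imread('pics/ff_cd15.png'),cv2.imread('pics/ff_b15.png')]))
```

```text
(array([0.59550086, 0.03426484, 0.04879584]), np.float64(0.1822689075630252), [np.float64(420.0)]) (array([0.68535586, 0.03774278, 3.24113824]), np.float64(0.2692087890432555), [np.float64(199.0)])
box -0.037608214457606176 0.0001237853833492567 0.048795838868016916
box 0.05230625002321995 0.0013095456559162044 3.24113823835071
```

View pics/f15.png

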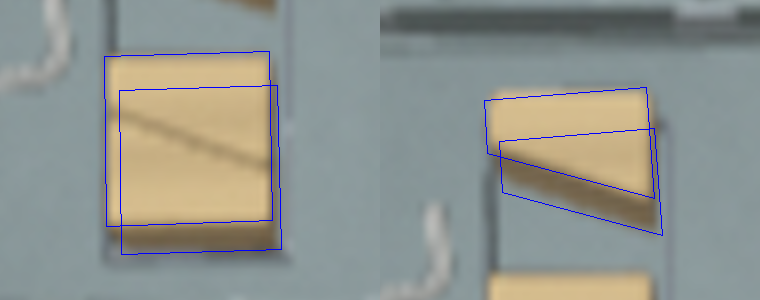

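Run:
```python
from h import *
R=tool(-.375-np.pi/2,np.radians(15),True); t=ctr2tcp([.4647,.2998,.037],R); print(t)
plan([(t+[0,0,.05],R,3),(t,R,4)],-.8)
```

```text
[0.47047999 0.29752484 0.01381778]
-0.8 0 0.03 0.13 0.41 0 0.02; -0.8 0.01 0.04 0.13 0.41 0 0.01; -0.8 0 0.03 0.13 0.41 0 0.02; -0.8 0 0.03 0.1 0 0 0; -0.8 0 0.03 0.1 0 0 0; -0.8 0 0.02 0.1 0 0 0; -0.8 0 0.03 0.1 0 0 0
end [0.4707 0.2976 0.0137] [[-0.366, -0.93, 0.0], [0.241, -0.095, -0.966]] rows 7
```

apply_moves:
  moves: "-0.8 0 0.03 0.13 0.41 0 0.02; -0.8 0.01 0.04 0.13 0.41 0 0.01; -0.8 0 0.03 0.13 0.41 0 0.02; -0.8 0 0 0 0 0 0; -0.8 0 0 0 0 0 0"

```text
t: 21.98
eef_pos: [0.4717, 0.2953, 0.0638]
tool_rot: [0.073, -0.557, 0.821, -0.108]
contact_force: [0.9, -0.7, 1.5]
gripper_width: 0.897
```

Run:
```python
from h import *
st()
P={k:snap(k,k+'16.png') for k in('side','top')}
cv2.imwrite('pics/c16.png',np.hstack([cv2.resize(P['side']['image'][220:330,240:350,::-1],(400,400),interpolation=2),cv2.resize(P['top']['image'][180:260,160:240,::-1],(400,400),interpolation=2)]))
R=tool(-.375-np.pi/2,np.radians(15),True); t=ctr2tcp([.4647,.2998,.037],R); print(t)
plan([(t,R,4)],-.8)
```

```text
t 21.98 pos [0.4717 0.2953 0.0638] x [-0.37  -0.929  0.001] z [ 0.24  -0.097 -0.966] F [ 0.9 -0.7  1.5] w 0.897 q [-1.41  0.6   0.78  2.12 -0.39  0.48 -2.37]
[0.47047999 0.29752484 0.01381778]
-0.8 0 0.03 0.1 0 0 -0.02; -0.8 0 0.04 0.1 0 0.01 -0.02; -0.8 0 0.03 0.1 -0.01 0 -0.01; -0.8 0 0.04 0.11 0 0 -0.02
end [0.47   0.2974 0.0131] [[-0.366, -0.93, -0.0], [0.241, -0.095, -0.966]] rows 4
```

View pics/c16.png

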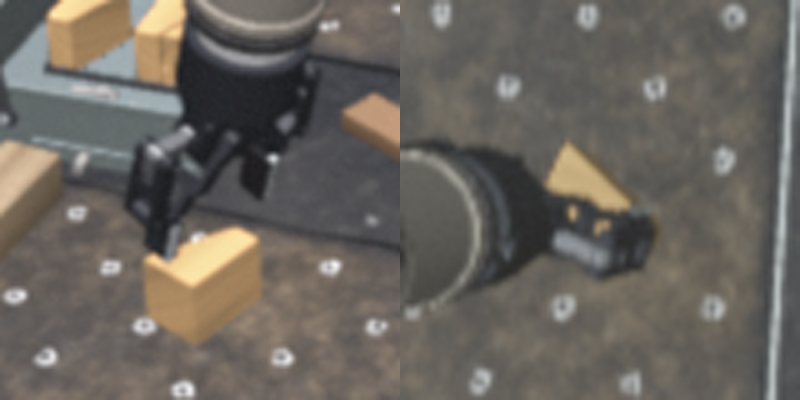

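apply_moves:
  moves: "-0.9 0 0.03 0.08 0 0 -0.02; -0.9 0 0.04 0.1 0 0 -0.02; -0.9 0 0.03 0.1 0 0 -0.01; -0.9 0 0.04 0.1 0 0 -0.01; -0.9 0 0 0.02 0 0 0; -0.9 0 0 0 0 0 0; -0.9 0 0 0 0 0 0"

```text
t: 22.67
eef_pos: [0.4692, 0.2979, 0.0136]
tool_rot: [0.074, -0.558, 0.819, -0.108]
contact_force: [0.9, 0.2, -0.1]
gripper_width: 0.95
```

Run:
```python
from h import *
st()
P={k:snap(k,k+'17.png') for k in('side','top')}
cv2.imwrite('pics/c17.png',np.hstack([cv2.resize(P['side']['image'][220:330,240:350,::-1],(400,400),interpolation=2),cv2.resize(P['top']['image'][180:260,160:240,::-1],(400,400),interpolation=2)]))
```

```text
t 22.67 pos [0.4692 0.2979 0.0136] x [-0.366 -0.931 -0.   ] z [ 0.242 -0.095 -0.966] F [ 0.9  0.2 -0.1] w 0.95 q [-1.34  0.68  0.67  2.13 -0.45  0.38 -2.34]
```

View pics/c17.png

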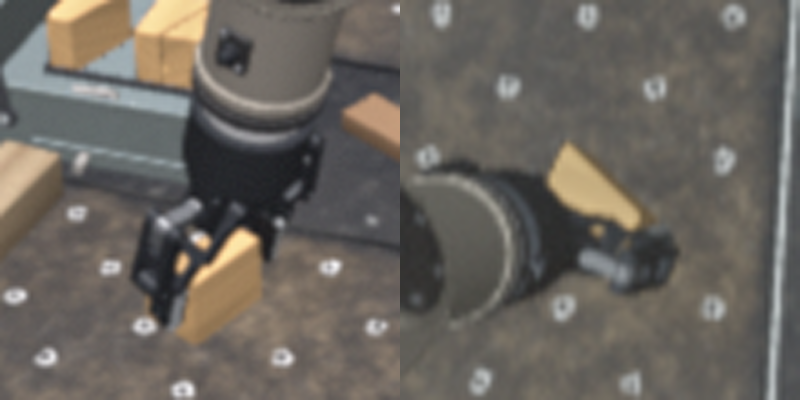

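apply_moves:
  moves: "1 0 0 0 0 0 0; 1 0 0 0 0 0 0; 1 0 0 0 0 0 0; 1 0 0 0 0 0 0; 1 0 0 0 0 0 0; 1 0 0 0 0 0 0"
  force: 60

```text
t: 23.27
eef_pos: [0.4688, 0.2983, 0.0139]
tool_rot: [0.074, -0.558, 0.819, -0.108]
contact_force: [-2.7, -0.8, 8.1]
gripper_width: 0.74
```

Run:
```python
from h import *
st()
P={k:snap(k,k+'18.png') for k in('side','top')}
import pickle;pickle.dump(P,open('m18.pkl','wb'))
cv2.imwrite('pics/c18.png',np.hstack([cv2.resize(P['side']['image'][220:330,240:350,::-1],(400,400),interpolation=2),cv2.resize(P['top']['image'][180:260,160:240,::-1],(400,400),interpolation=2)]))
o=bot.get_obs();R0=q2R(o['tool_rot']);p=np.array(o['eef_pos'])
R=tool(BY-np.pi/2,np.radians(15),True)
plan([(p+[0,0,.12],R0,6)],1)
plan([(bx(-.02,0,.15),R,12)],1,start=(p+[0,0,.12],R0))
```

```text
t 23.27 pos [0.4688 0.2983 0.0139] x [-0.366 -0.931 -0.001] z [ 0.241 -0.094 -0.966] F [-2.7 -0.8  8.1] w 0.74 q [-1.34  0.68  0.67  2.13 -0.45  0.38 -2.34]
1 0 -0.04 -0.16 0 0 0; 1 0 -0.05 -0.16 0 0 0; 1 0 -0.04 -0.16 0 0 0; 1 0 -0.04 -0.16 0 0 0; 1 0 -0.05 -0.16 0 0 0; 1 0 -0.04 -0.17 0 0 0
end [0.4687 0.2982 0.1344] [[-0.366, -0.931, -0.0], [0.241, -0.094, -0.966]] rows 6
1 0.13 -0.16 0.03 0 -0.12 -0.46; 1 0.14 -0.15 0.03 0 -0.13 -0.46; 1 0.15 -0.15 0.03 0 -0.12 -0.46; 1 0.15 -0.14 0.03 0 -0.12 -0.46; 1 0.15 -0.14 0.02 0 -0.13 -0.47; 1 0.16 -0.14 0.03 0 -0.12 -0.46; 1 0.16 -0.13 0.02 0 -0.12 -0.46; 1 0.17 -0.12 0.02 0 -0.13 -0.46; 1 0.17 -0.12 0.02 -0.01 -0.12 -0.46; 1 0.17 -0.11 0.02 0 -0.12 -0.46; 1 0.18 -0.11 0.02 0 -0.12 -0.46; 1 0.19 -0.1 0.01 0 -0.13 -0.46
end [0.6133 0.0341 0.1502] [[0.025, -1.0, -0.0], [0.259, 0.007, -0.966]] rows 12
```

View pics/c18.png

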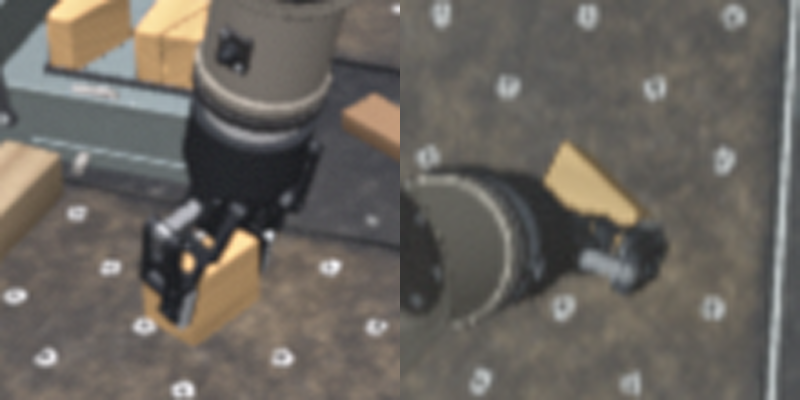

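apply_moves:
  moves: "1 0 -0.03 -0.1 0 0 0; 1 0 -0.05 -0.16 0 0 0; 1 0 -0.04 -0.16 0 0 0; 1 0 -0.04 -0.16 0 0 0; 1 0 -0.05 -0.17 0 0 0; 1 0 -0.04 -0.16 0 0 0; 1 0 -0.02 -0.06 0 0 0"

```text
t: 23.95
eef_pos: [0.4704, 0.2984, 0.1362]
tool_rot: [0.075, -0.558, 0.819, -0.108]
contact_force: [1.7, -0.2, -1.8]
gripper_width: 0.74
```

apply_moves:
  moves: "1 0.13 -0.16 0.03 0 -0.12 -0.46; 1 0.14 -0.15 0.03 0 -0.13 -0.46; 1 0.15 -0.15 0.03 0 -0.12 -0.46; 1 0.15 -0.14 0.03 0 -0.12 -0.46; 1 0.15 -0.14 0.02 0 -0.13 -0.47; 1 0.16 -0.14 0.03 0 -0.12 -0.46; 1 0.16 -0.13 0.02 0 -0.12 -0.46; 1 0.17 -0.12 0.02 0 -0.13 -0.46; 1 0.17 -0.12 0.02 0 -0.12 -0.46; 1 0.17 -0.11 0.02 0 -0.12 -0.46; 1 0.18 -0.11 0.02 0 -0.12 -0.46; 1 0.19 -0.1 0.01 0 -0.13 -0.46"

```text
t: 24.95
eef_pos: [0.6141, 0.0327, 0.1497]
tool_rot: [-0.093, 0.711, -0.691, 0.091]
contact_force: [0.7, 0.0, -1.5]
gripper_width: 0.736
```

apply_moves:
  moves: "1 0 0 0 0 0 0; 1 0 0 0 0 0 0; 1 0 0 0 0 0 0"

```text
t: 25.2
eef_pos: [0.6135, 0.0337, 0.1497]
tool_rot: [-0.093, 0.71, -0.692, 0.091]
contact_force: [-0.0, -0.2, -1.6]
gripper_width: 0.739
```

Run:
```python
from h import *
st()
P={k:snap(k,k+'19.png') for k in('side','top')}
cv2.imwrite('pics/c19.png',np.hstack([cv2.resize(P['side']['image'][130:260,220:350,::-1],(400,400),interpolation=2),cv2.resize(P['top']['image'][120:220,230:330,::-1],(400,400),interpolation=2)]))
R=tool(BY-np.pi/2,np.radians(15),True)
plan([(bx(.0156,.0005,.085),R,4),(bx(.0156,.0005,.075),R,1)],1)
```

```text
t 25.2 pos [0.6135 0.0337 0.1497] x [ 0.025 -1.     0.   ] z [ 0.258  0.006 -0.966] F [-0.  -0.2 -1.6] w 0.739 q [-0.63  0.4   0.56  2.02 -0.35  0.55 -1.39]
1 0 -0.04 0.15 0 0 0.01; 1 0 -0.03 0.15 0.01 0 0.01; 1 0 -0.04 0.15 0 0 0; 1 0 -0.03 0.15 0.01 0 0.01; 1 0 0.02 0.08 0 0 0
end [0.6484 0.0361 0.0747] [[0.026, -1.0, -0.0], [0.259, 0.007, -0.966]] rows 5
```

View pics/c19.png

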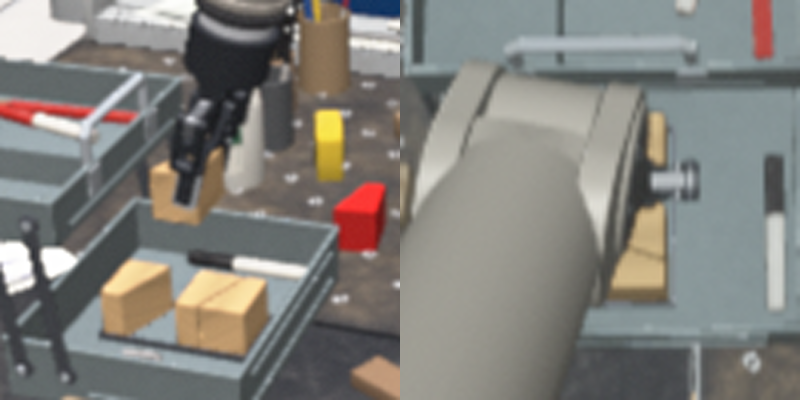

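apply_moves:
  moves: "1 0 -0.04 0.15 0 0 0.01; 1 0 -0.03 0.15 0 0 0.01; 1 0 -0.04 0.15 0 0 0; 1 0 -0.03 0.15 0 0 0.01; 1 0 0.02 0.08 0 0 0; 1 0 0 0 0 0 0; 1 0 0 0 0 0 0"

```text
t: 25.88
eef_pos: [0.6482, 0.0351, 0.0748]
tool_rot: [-0.093, 0.71, -0.692, 0.091]
contact_force: [0.4, -1.0, -1.3]
gripper_width: 0.742
```

Run:
```python
from h import *
st()
P={k:snap(k,k+'20.png') for k in('side','top')}
cv2.imwrite('pics/c20.png',cv2.resize(P['side']['image'][180:250,230:310,::-1],(800,600),interpolation=2))
R=tool(BY-np.pi/2,np.radians(15),True)
plan([(bx(.0156,.0005,.045),R,4)],1)
```

```text
t 25.88 pos [0.6482 0.0351 0.0748] x [ 0.025 -1.     0.   ] z [ 0.257  0.006 -0.966] F [ 0.4 -1.  -1.3] w 0.742 q [-0.51  0.55  0.44  1.98 -0.47  0.44 -1.29]
1 0 0.02 0.06 0 0 -0.01; 1 -0.01 0.02 0.06 -0.01 0 0; 1 0 0.01 0.07 0 0 -0.01; 1 0 0.02 0.06 0 -0.01 0
end [0.6489 0.0359 0.045 ] [[0.026, -1.0, -0.0], [0.259, 0.007, -0.966]] rows 4
```

View pics/c20.png

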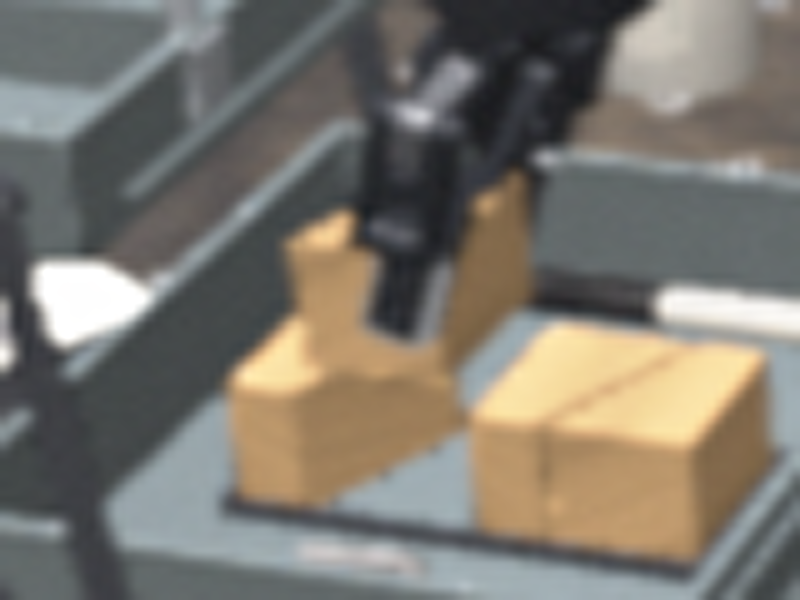

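Run:
```python
from h import *
I0=cv2.imread('pics/side20.png');p=imaging.read_camera('side')
I=cv2.resize(I0,None,fx=10,fy=10,interpolation=cv2.INTER_CUBIC)
def draw(xb,yb,yaw,z,col):
    c=bx(xb,yb,0);P=prism(W,z,z+.05,[c[0],c[1],yaw]);uv=np.int32(np.array([proj(p,x) for x in P])*10+5)
    for q in(uv[:4],uv[4:]): cv2.polylines(I,[q],True,col,1)
    for a,b in zip(uv[:4],uv[4:]): cv2.line(I,tuple(map(int,a)),tuple(map(int,b)),col,1)
draw(.0162,.0,BY,.0609,(0,0,255)); draw(.053,0,np.pi+BY,.003,(255,0,0)); draw(-.0716+.017,0,BY,.003,(0,255,0)); draw(-.0036-.017,0,np.pi+BY,.003,(0,255,0))
cv2.imwrite('pics/c20b.png',I[1800:2400,2300:3100])
```

```text
(no output)
```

View pics/c20b.png

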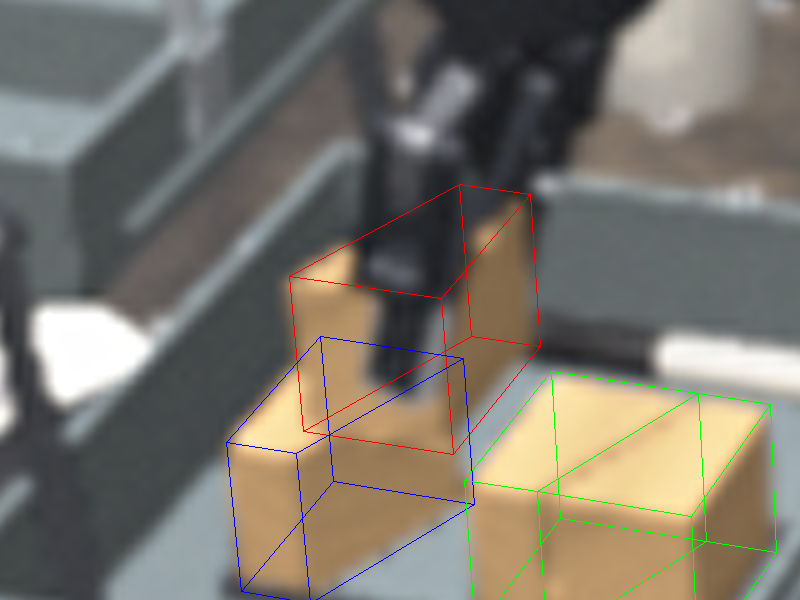

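Run:
```python
from h import *
I=cv2.imread('pics/side20.png')[190:245,252:300]
cv2.imwrite('pics/c20c.png',cv2.resize(I,None,fx=14,fy=10.8,interpolation=cv2.INTER_LANCZOS4))
```

```text
(no output)
```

View pics/c20c.png

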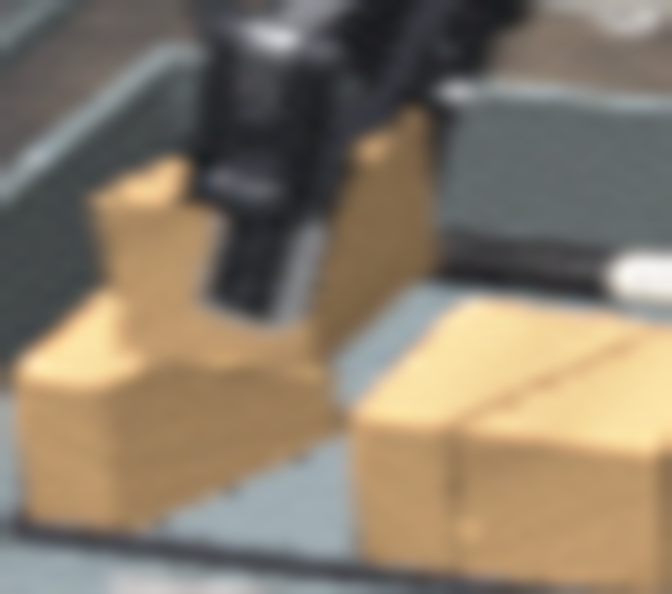

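Run:
```python
from h import *
R=tool(BY-np.pi/2,np.radians(15),True)
plan([(bx(.0136,.0005,.066),R,2),(bx(.0136,.0005,.045),R,4)],1)
```

```text
1 -0.01 0.02 0.04 -0.01 0 -0.01; 1 0 0.02 0.04 -0.01 0 -0.01; 1 0 0.01 0.04 0 0 0; 1 0 0.01 0.04 0 0 0; 1 0 0.02 0.05 0 0 0; 1 0 0.01 0.04 0 0 0
end [0.6467 0.0358 0.0446] [[0.025, -1.0, 0.0], [0.259, 0.006, -0.966]] rows 6
```

apply_moves:
  moves: "1 -0.01 0.02 0.04 -0.01 0 -0.01; 1 0 0.02 0.04 -0.01 0 -0.01; 1 0 0.01 0.04 0 0 0; 1 0 0.01 0.04 0 0 0; 1 0 0 0 0 0 0"

```text
t: 26.45
eef_pos: [0.6463, 0.0355, 0.0536]
tool_rot: [-0.092, 0.71, -0.692, 0.09]
contact_force: [-0.6, 0.7, -1.2]
gripper_width: 0.737
```

apply_moves:
  moves: "1 0 0.02 0.05 0 0 0; 1 0 0.01 0.04 0 0 0; 1 0 0 0 0 0 0; 1 0 0 0 0 0 0"

```text
t: 26.78
eef_pos: [0.6462, 0.0353, 0.043]
tool_rot: [-0.092, 0.71, -0.692, 0.091]
contact_force: [-0.2, -0.1, -0.8]
gripper_width: 0.736
```

Run:
```python
from h import *
st()
P={k:snap(k,k+'21.png') for k in('side','top')}
I=P['side']['image'][190:245,252:300,::-1]
cv2.imwrite('pics/c21.png',cv2.resize(I,None,fx=14,fy=10.8,interpolation=cv2.INTER_LANCZOS4))
R=tool(BY-np.pi/2,np.radians(15),True)
plan([(bx(.0136,.0005,.020),R,4)],1)
```

```text
t 26.78 pos [0.6462 0.0353 0.043 ] x [ 0.025 -1.     0.001] z [ 0.257  0.006 -0.966] F [-0.2 -0.1 -0.8] w 0.736 q [-0.47  0.6   0.39  1.99 -0.5   0.37 -1.26]
1 0 0.01 0.05 0 0 0; 1 0 0.02 0.05 0.01 0 0; 1 0 0.01 0.04 0 -0.01 -0.01; 1 0 0.01 0.05 0.01 0 0
end [0.6467 0.0354 0.02  ] [[0.026, -1.0, 0.0], [0.259, 0.007, -0.966]] rows 4
```

View pics/c21.png

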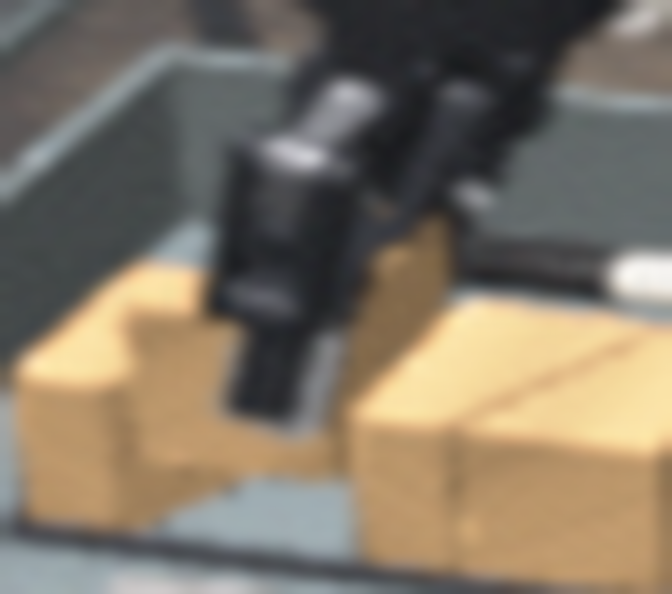

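apply_moves:
  moves: "1 0 0.01 0.05 0 0 0; 1 0 0.02 0.05 0 0 0; 1 0 0.01 0.04 0 0 0; 1 0 0.01 0.05 0 0 0; 1 0 0.004 0.015 0 0 0; 1 0 0 0 0 0 0; 1 0 0 0 0 0 0"

```text
t: 27.47
eef_pos: [0.6462, 0.0354, 0.0177]
tool_rot: [-0.092, 0.71, -0.692, 0.091]
contact_force: [-0.4, 0.1, -2.3]
gripper_width: 0.733
```

Run:
```python
from h import *
st()
```

```text
t 27.47 pos [0.6462 0.0354 0.0177] x [ 0.025 -1.     0.001] z [ 0.257  0.006 -0.966] F [-0.4  0.1 -2.3] w 0.733 q [-0.43  0.63  0.34  1.99 -0.53  0.32 -1.24]
```

Within about 1 mm of the floor. Touch down, release, retreat.

apply_moves:
  moves: "1 0 0.002 0.008 0 0 0; 1 0 0 0 0 0 0; -0.97 0 0 0 0 0 0; -0.97 0 0 0 0 0 0; -0.97 0 0 0 0 0 0; -0.97 0 0 0 0 0 0; -0.97 0 -0.02 -0.08 0 0 0; -0.97 0 -0.04 -0.15 0 0 0; -0.97 0 -0.04 -0.15 0 0 0; -0.97 0 -0.04 -0.15 0 0 0"

```text
t: 28.3
eef_pos: [0.6463, 0.0354, 0.0842]
tool_rot: [-0.093, 0.71, -0.692, 0.091]
contact_force: [1.0, 0.6, -0.4]
gripper_width: 0.986
```

Run:
```python
from h import *
st()
R=tool(BY-np.pi/2,np.radians(8),True)
plan([(bx(-.05,0.0,.20),R,5),(bx(-.17,-.12,.30),tool(BY-np.pi/4,0,True),11)],-.5)
```

```text
t 28.3 pos [0.6463 0.0354 0.0842] x [ 0.025 -1.     0.   ] z [ 0.257  0.006 -0.966] F [ 1.   0.6 -0.4] w 0.986 q [-0.52  0.54  0.46  1.98 -0.46  0.45 -1.3 ]
-0.5 0 0.05 -0.21 -0.35 0 0; -0.5 0 0.06 -0.22 -0.34 0 0; -0.5 0 0.06 -0.21 -0.35 -0.01 -0.01; -0.5 0 0.07 -0.21 -0.34 0 0; -0.5 0 0.07 -0.2 -0.35 0 0; -0.5 0.09 0.08 -0.09 -0.17 -0.07 -1.02; -0.5 0.09 0.09 -0.09 -0.17 -0.07 -1.02; -0.5 0.07 0.09 -0.08 -0.18 -0.07 -1.02; -0.5 0.07 0.1 -0.09 -0.17 -0.08 -1.02; -0.5 0.07 0.11 -0.08 -0.17 -0.07 -1.03; -0.5 0.05 0.11 -0.09 -0.17 -0.07 -1.02; -0.5 0.05 0.11 -0.08 -0.18 -0.07 -1.02
-0.5 0.03 0.12 -0.08 -0.17 -0.07 -1.02; -0.5 0.03 0.13 -0.08 -0.17 -0.07 -1.02; -0.5 0.02 0.12 -0.08 -0.17 -0.07 -1.02; -0.5 0.01 0.13 -0.08 -0.18 -0.07 -1.02
end [ 0.4661 -0.0893  0.3001] [[0.725, -0.689, 0.0], [0.0, -0.0, -1.0]] rows 16
```

apply_moves:
  moves: "-0.97 0 0.05 -0.21 -0.35 0 0; -0.97 0 0.06 -0.22 -0.34 0 0; -0.5 0 0.06 -0.21 -0.35 0 0; -0.5 0 0.07 -0.21 -0.34 0 0; -0.5 0 0.07 -0.2 -0.35 0 0; -0.5 0.09 0.08 -0.09 -0.17 -0.07 -0.95; -0.5 0.09 0.09 -0.09 -0.17 -0.07 -0.95; -0.5 0.07 0.09 -0.08 -0.18 -0.07 -0.95; -0.5 0.07 0.1 -0.09 -0.17 -0.08 -0.95; -0.5 0.07 0.11 -0.08 -0.17 -0.07 -0.95; -0.5 0.05 0.11 -0.09 -0.17 -0.07 -0.95; -0.5 0.05 0.11 -0.08 -0.18 -0.07 -0.95"

```text
t: 29.3
eef_pos: [0.5072, -0.0443, 0.2632]
tool_rot: [-0.019, 0.858, -0.513, 0.017]
contact_force: [0.3, 0.3, -0.5]
gripper_width: 0.747
```

apply_moves:
  moves: "-0.5 0.03 0.12 -0.08 -0.17 -0.07 -0.95; -0.5 0.03 0.13 -0.08 -0.17 -0.07 -0.95; -0.5 0.02 0.12 -0.08 -0.17 -0.07 -0.95; -0.5 0.01 0.13 -0.08 -0.18 -0.07 -0.95; -0.5 0 0 0 0 0 0"

```text
t: 29.72
eef_pos: [0.4623, -0.0889, 0.3006]
tool_rot: [-0.002, 0.918, -0.397, 0.0]
contact_force: [0.1, -0.6, 0.7]
gripper_width: 0.749
```

Run:
```python
from h import *
st()
P={k:snap(k,k+'22.png') for k in('side','top')}
cv2.imwrite('pics/c22.png',np.hstack([cv2.resize(P['side']['image'][180:270,230:320,::-1],(400,400),interpolation=2),cv2.resize(P['top']['image'][120:220,230:330,::-1],(400,400),interpolation=2)]))
```

```text
t 29.72 pos [ 0.4623 -0.0889  0.3006] x [ 0.685 -0.729 -0.001] z [ 0.002  0.003 -1.   ] F [ 0.1 -0.6  0.7] w 0.749 q [-0.53  0.05  0.62  1.97 -0.04  1.13 -0.71]
```

View pics/c22.png

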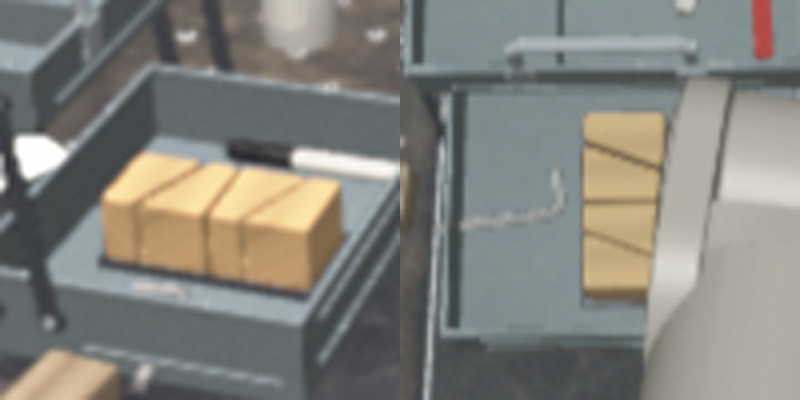

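Run:
```python
from h import *
T=tool(BY)
plan([([.6885,.0360,.295],T,12)],0)
plan([([.6885,.0360,.2155],T,4)],0,start=(np.array([.6885,.0360,.295]),T))
p=imaging.read_camera('top')
for r in nets.spot_point(p,'tray_handle')[:2]: print(r['location'],r['score'],back(p,r['location'],.2325))
```

```text
0 0.04 -0.17 0 -0.01 0 -1.01; 0 0.06 -0.17 0.01 0 0 -1; 0 0.07 -0.16 0 -0.01 0 -1.01; 0 0.08 -0.16 0 0 0 -1.01; 0 0.09 -0.16 0.01 -0.01 0 -1; 0 0.1 -0.14 0 0 0 -1.01; 0 0.12 -0.14 0 -0.01 0 -1.01; 0 0.12 -0.13 0.01 0 0 -1; 0 0.13 -0.12 0 -0.01 0 -1.01; 0 0.13 -0.12 0 0 0 -1.01; 0 0.15 -0.1 0 -0.01 0 -1; 0 0.15 -0.09 0.01 0 0 -1.01
end [0.6883 0.0361 0.2946] [[1.0, 0.025, -0.0], [-0.0, 0.0, -1.0]] rows 12
0 0 0 0.17 0 0 0; 0 0 0 0.16 0 0 0; 0 0 0 0.17 0 0 0; 0 0 0 0.16 0 0 0
end [0.6885 0.036  0.2158] [[1.0, 0.025, 0.0], [0.0, 0.0, -1.0]] rows 4
[278.9, 130.5] 0.63 [0.68816926 0.03815153 0.2325    ]
```

Handle measured at x=0.688, matching the expected pose.

apply_moves:
  moves: "0 0.04 -0.17 0 0 0 -1; 0 0.06 -0.17 0.01 0 0 -1; 0 0.07 -0.16 0 0 0 -1; 0 0.08 -0.16 0 0 0 -1; 0 0.09 -0.16 0.01 0 0 -1; 0 0.1 -0.14 0 0 0 -1; 0 0.12 -0.14 0 0 0 -1; 0 0.12 -0.13 0.01 0 0 -1; 0 0.13 -0.12 0 0 0 -1; 0 0.13 -0.12 0 0 0 -1; 0 0.15 -0.1 0 0 0 -1; 0 0.15 -0.09 0.01 0 0 -1"

```text
t: 30.92
eef_pos: [0.689, 0.0381, 0.2926]
tool_rot: [-0.001, 1.0, 0.013, -0.001]
contact_force: [-0.6, -0.3, 0.5]
gripper_width: 0.5
```

apply_moves:
  moves: "0 0 0 0 0 0 0; 0 0 0 0 0 0 0; 0 0 0 0 0 0 0"

```text
t: 31.17
eef_pos: [0.6875, 0.0361, 0.2929]
tool_rot: [-0.001, 1.0, 0.011, -0.001]
contact_force: [-0.3, 0.3, 0.3]
gripper_width: 0.5
```

Run:
```python
from h import *
st()
plan([([.6885,.0360,.2155],tool(BY),5)],0)
```

```text
t 31.17 pos [0.6875 0.0361 0.2929] x [ 1.     0.021 -0.002] z [-0.002  0.002 -1.   ] F [-0.3  0.3  0.3] w 0.5 q [-0.43  0.48  0.43  1.47 -0.21  1.24  0.05]
0 0 0 0.13 -0.01 0.01 -0.01; 0 0 0 0.13 0 0 -0.01; 0 0.01 0 0.13 -0.01 0.01 -0.02; 0 0 0 0.13 0 0 -0.01; 0 0 0 0.13 -0.01 0.01 -0.01
end [0.6886 0.0363 0.2149] [[1.0, 0.026, -0.0], [-0.0, 0.0, -1.0]] rows 5
```

apply_moves:
  moves: "0 0 0 0.13 0 0 -0.01; 0 0 0 0.13 0 0 -0.01; 0 0.01 0 0.13 0 0 -0.02; 0 0 0 0.13 0 0 -0.01; 0 0 0 0.125 0 0 -0.01; 0 0 0 0 0 0 0; 0 0 0 0 0 0 0"

```text
t: 31.75
eef_pos: [0.6882, 0.0359, 0.2163]
tool_rot: [-0.001, 1.0, 0.013, -0.001]
contact_force: [0.0, 0.6, -0.7]
gripper_width: 0.501
```

apply_moves:
  moves: "1 0 0 0 0 0 0; 1 0 0 0 0 0 0; 1 0 0 0 0 0 0; 1 0 0 0 0 0 0; 1 0 0 0 0 0 0; 1 0 0 0 0 0 0; 1 0 0 0 0 0 0"
  force: 60

```text
t: 32.33
eef_pos: [0.6884, 0.0362, 0.2181]
tool_rot: [-0.002, 1.0, 0.013, -0.001]
contact_force: [-5.6, 0.1, 6.5]
gripper_width: 0.091
```

Run:
```python
from h import *
st()
P={k:snap(k,k+'23.png') for k in('side',)}
cv2.imwrite('pics/c23.png',cv2.resize(P['side']['image'][130:270,180:320,::-1],(560,560),interpolation=2))
arc(1.36,0,30)
```

```text
t 32.33 pos [0.6884 0.0362 0.2181] x [ 1.     0.027 -0.001] z [-0.002  0.003 -1.   ] F [-5.6  0.1  6.5] w 0.091 q [-0.42  0.54  0.41  1.55 -0.23  1.1   0.07]
1 -0.025 0 -0.003 0 0 0; 1 -0.03 0 -0.003 0 0 0; 1 -0.036 0 -0.003 0 0 0; 1 -0.041 0 -0.002 0 0 0; 1 -0.046 0 -0 0 0 0; 1 -0.05 0 0.001 0 0 0; 1 -0.055 0 0.004 0 0 0; 1 -0.059 0 0.007 0 0 0; 1 -0.062 0 0.011 0 0 0; 1 -0.064 0 0.014 0 0 0; 1 -0.067 0 0.019 0 0 0; 1 -0.067 0 0.023 0 0 0
1 -0.067 0 0.028 0 0 0; 1 -0.066 0 0.032 0 0 0; 1 -0.065 0 0.037 0 0 0; 1 -0.063 0 0.04 0 0 0; 1 -0.059 0 0.044 0 0 0; 1 -0.056 0 0.046 0 0 0; 1 -0.052 0 0.049 0 0 0; 1 -0.048 0 0.05 0 0 0; 1 -0.043 0 0.05 0 0 0; 1 -0.038 0 0.05 0 0 0; 1 -0.033 0 0.048 0 0 0; 1 -0.03 0 0.047 0 0 0
1 -0.024 0 0.044 0 0 0; 1 -0.021 0 0.041 0 0 0; 1 -0.018 0 0.037 0 0 0; 1 -0.014 0 0.033 0 0 0; 1 -0.011 0 0.028 0 0 0; 1 -0.009 0 0.024 0 0 0
-0.1582940444591251 -0.09548884137048252
```

View pics/c23.png

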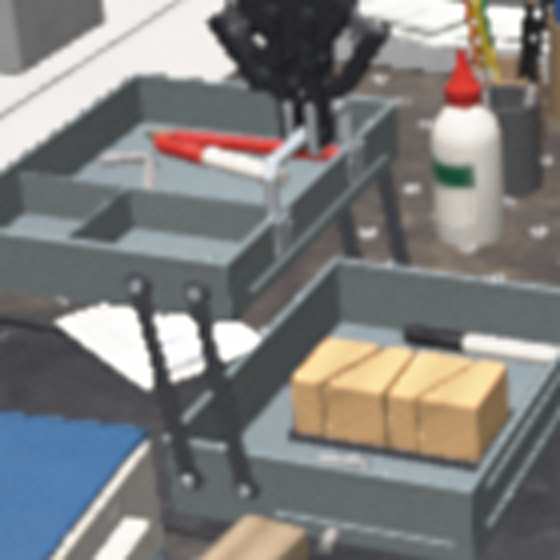

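apply_moves:
  moves: "1 -0.025 0 -0.003 0 0 0; 1 -0.03 0 -0.003 0 0 0; 1 -0.036 0 -0.003 0 0 0; 1 -0.041 0 -0.002 0 0 0; 1 -0.046 0 0 0 0 0; 1 -0.05 0 0.001 0 0 0; 1 -0.055 0 0.004 0 0 0; 1 -0.059 0 0.007 0 0 0; 1 -0.062 0 0.011 0 0 0; 1 -0.064 0 0.014 0 0 0; 1 -0.067 0 0.019 0 0 0; 1 -0.067 0 0.023 0 0 0"

```text
t: 33.38
eef_pos: [0.6158, 0.0342, 0.2097]
tool_rot: [-0.002, 1.0, 0.013, -0.0]
contact_force: [-5.2, -0.8, 8.1]
gripper_width: 0.091
```

apply_moves:
  moves: "1 -0.067 0 0.028 0 0 0; 1 -0.066 0 0.032 0 0 0; 1 -0.065 0 0.037 0 0 0; 1 -0.063 0 0.04 0 0 0; 1 -0.059 0 0.044 0 0 0; 1 -0.056 0 0.046 0 0 0; 1 -0.052 0 0.049 0 0 0; 1 -0.048 0 0.05 0 0 0; 1 -0.043 0 0.05 0 0 0; 1 -0.038 0 0.05 0 0 0; 1 -0.033 0 0.048 0 0 0; 1 -0.03 0 0.047 0 0 0"

```text
t: 34.38
eef_pos: [0.5403, 0.0321, 0.1446]
tool_rot: [-0.001, 1.0, 0.013, -0.002]
contact_force: [-4.2, -1.8, -5.1]
gripper_width: 0.085
```

apply_moves:
  moves: "1 -0.024 0 0.044 0 0 0; 1 -0.021 0 0.041 0 0 0; 1 -0.018 0 0.037 0 0 0; 1 -0.014 0 0.033 0 0 0; 1 -0.011 0 0.028 0 0 0; 1 -0.009 0 0.022 0 0 0; 1 0 0 0 0 0 0; 1 0 0 0 0 0 0; 1 0 0 0 0 0 0"

```text
t: 35.13
eef_pos: [0.5305, 0.0319, 0.1225]
tool_rot: [-0.002, 1.0, 0.013, -0.001]
contact_force: [-9.5, -1.4, 13.2]
gripper_width: 0.096
```

Run:
```python
from h import *
st()
P={k:snap(k,k+'24.png') for k in('side',)}
cv2.imwrite('pics/c24.png',cv2.resize(P['side']['image'][150:280,210:340,::-1],(560,560),interpolation=2))
```

```text
t 35.13 pos [0.5305 0.0319 0.1225] x [ 1.     0.026 -0.001] z [-0.001  0.003 -1.   ] F [-9.5 -1.4 13.2] w 0.096 q [-0.49  0.4   0.39  2.02 -0.22  0.76  0.06]
```

View pics/c24.png

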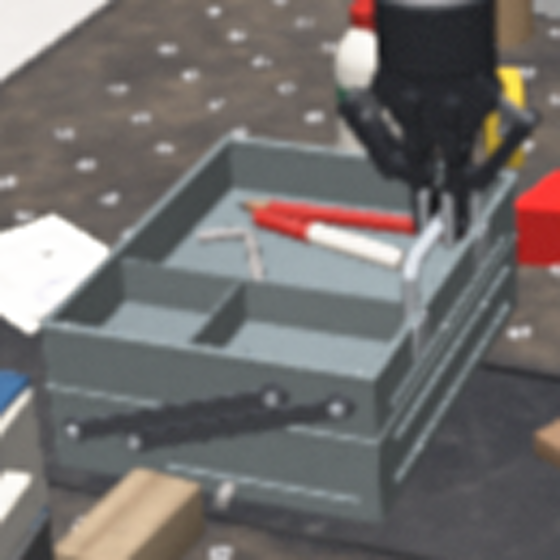

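apply_moves:
  moves: "0.6 0 0 -0.005 0 0 0; 0.2 0 0 0 0 0 0; 0 0 0 0 0 0 0; 0 0 0 0 0 0 0; 0 0 0 0 0 0 0; 0 0 0 -0.1 0 0 0; 0 0 0 -0.25 0 0 0; 0 0 0 -0.3 0 0 0; 0 0 0 -0.3 0 0 0; 0 0 0 -0.3 0 0 0; 0 0 0 -0.1 0 0 0; 0 0 0 0 0 0 0"

```text
t: 36.18
eef_pos: [0.5334, 0.0321, 0.288]
tool_rot: [-0.002, 1.0, 0.013, 0.004]
contact_force: [1.0, -0.3, -0.5]
gripper_width: 0.498
```

apply_moves:
  moves: "0 -0.1 0.2 0 0 0 0; 0 -0.1 0.25 0 0 0 0; 0 -0.1 0.25 0 0 0 0; 0 -0.1 0.25 0 0 0 0; 0 0 0.25 0 0 0 0; 0 0 0.25 0 0 0 0; 0 0 0.2 0 0 0 0; 0 0 0 0 0 0 0"

```text
t: 36.85
eef_pos: [0.4871, -0.1727, 0.2828]
tool_rot: [-0.0, 1.0, 0.01, -0.001]
contact_force: [-0.4, -0.7, -0.5]
gripper_width: 0.499
```

Run:
```python
from h import *
st()
P={k:snap(k,k+'25.png') for k in('side','top')}
a=cv2.resize(P['side']['image'][150:310,210:410,::-1],(500,400),interpolation=2); b=cv2.resize(P['top']['image'][110:250,180:470,::-1],(500,241),interpolation=2)
cv2.imwrite('pics/c25.png',np.vstack([a,b]))
for k in P:
    for n in('tray_handle','tray_edge'):
        for r in nets.spot_point(P[k],n)[:1]: print(k,n,np.round(back(P[k],r['location'],.137 if 'h' in n[5:6] else .061),3),r['location'])
```

```text
t 36.85 pos [ 0.4871 -0.1727  0.2828] x [ 1.     0.02  -0.001] z [-0.001  0.    -1.   ] F [-0.4 -0.7 -0.5] w 0.499 q [-0.3   0.18  0.59  1.9  -0.11  1.1   0.36]
side tray_handle [0.536 0.029 0.137] [310.7, 199.7]
side tray_edge [0.527 0.037 0.061] [313.5, 225.5]
top tray_handle [0.523 0.034 0.137] [282.0, 198.1]
top tray_edge [0.519 0.042 0.061] [281.9, 204.4]
```

View pics/c25.png

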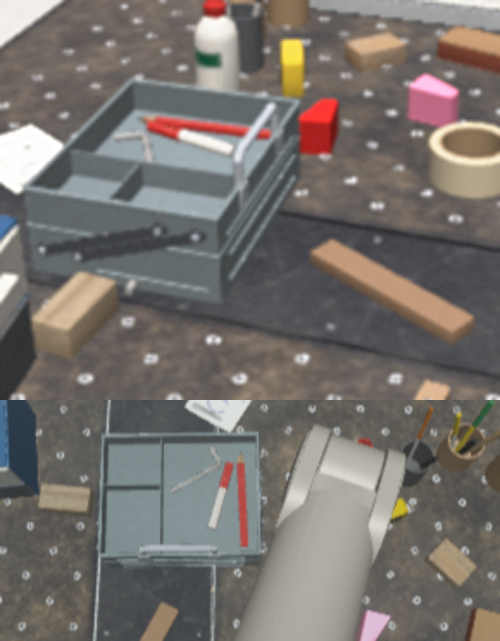

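Tray fully shut as at the start, bystanders unmoved, robot clear.

Run:
```python
from h import *
a=cv2.imread('pics/side0.png').astype(int);b=cv2.imread('pics/side25.png').astype(int)
d=np.abs(a-b).max(2); print('box area diff',(d[175:275,215:335]>60).sum())
print(bot.hand_in())
```

```text
box area diff 0
the job is handed in; nothing more can be done
None
```

The job is done and handed in, at about 37 s of the 72 s allowed. I opened the tray by its handle. I packed chock_b hindmost, until it touched the rear strip, and then chock_a head to tail in front of it. I then lowered the tray in the grip until it was shut, and let go.

- **Chocks:** after the second one was in, both cameras showed all four level between the strips. In the top view the arm hid the right-hand edge.
- **Tray:** the final side picture of the box area matches the first one, with no pixel differing beyond the threshold. The handle also came back to its starting position within about 1 mm, so the tray is fully shut.
- **Bystanders:** in the last pictures nothing else looked moved, judged by eye. The arm hid some items in the top view. The gripper was clear of everything.
- **Forces:** the highest wrist reading I saw was about 16 N, when the tray met its shut position.

Two checks fell short. A 30° lean of the hand was out of reach, because one wrist joint hit its limit. I used 18–24° instead and regripped chock_b inside the bay. My camera measurements also disagreed by about 2–3 mm when placing chock_a, so I moved it 2 mm forward, and it went in without contact.

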